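# Unload the pellet press

### The arm

A 6-joint arm with a two-finger parallel gripper is mounted at the origin on a cart in front of the work surface, level with it; the furniture and walls round the work are solid. World frame = base frame: x ahead of the robot, y to its left, z up, the work surface at z = 0. Lengths are in m, angles in degrees, forces in N, time in s.
With the tool pointing down it reaches from about 0.275 to 0.875 m from the base axis. Payload 12.5 kg.
Tool frame: the origin (TCP) lies midway between the tips of the shut fingers; the grasp point (between the pads) lies 19 mm behind it; y points along the fingers, x is the direction in which the jaws open and shut, and the axes are right-handed (so a half turn about y gives the same grasp; the last joint's range is limited). The gripper opens to 85 mm and grips with 20 to 120 N. Pads are 22 mm wide; open, the fingers measure 114 mm over their backs; the gripper's body (76 mm by 85 mm) begins 54 mm behind the grasp point. The pads swing forward as they close: fully open they stand 13 mm farther back than shut.
Start: joints at [58.235, 20.094, 94.641, -0, 65.266, -4.847], TCP at [0.249, 0.49, 0.231] pointing down, gripper open.
Joint ranges: [-157.81, 157.81], [-45, 120.19], [0.68, 151.7], [-89.99, 269.99], [4.06, 180], [-164.3, 164.3]. Speed limits (degrees/s): [127.2, 127.2, 159.86, 180, 180, 180].

### API

Orientations are given as [roll, pitch, yaw] about the fixed x, y, z axes, in that order (R = Rz(yaw) Ry(pitch) Rx(roll)).
In Python, from rig import env gives the robot as it stands. The module is installed in compiled form; this text tells all that it offers.
- The arm moves only by the tool carry_out, never from a script. Its argument "series" is one flat list of numbers, 7 for each row, row after row: the turn, a rotation vector about the world's x, y, z in rad, then the shift along the world's x, y, z in cm, then the finger opening in cm, from 0 to 8.54. A call has 1 to 10 rows; each row shifts and turns the commanded pose from where the row before left it; what a row does not reach is not made up. A row lasts 1/12 s, in which the tool goes at most 41.7 mm and 7.16 degrees, less where a joint would pass 70% of its speed; a pose out of reach is approached as far as the arm can. A call is refused whole if a number of a shift passes 4.17 or a number of a turn 0.125, either way. A call with a gripper value outside its range is refused whole. The fingers move at their own pace and stop on an object; "force" is the grip in N (left out, the last holds). Time passes only in rows, so rows that do not move let the fingers close. It gives the time, the measured TCP pose, the force and the opening at its end, in the units of the state.
- env.observe(): the state, without advancing time (a new reading comes with each control period).
- env.read_camera(name): name is "scene" or "side" or "wrist"; returns a dict with "frame" (400x640x3 uint8, blue, green, red), "depth" (400x640 float32, m along the optical axis (not along the pixel's ray), 0 where there is no reading), "mtx" (3x3 intrinsics, pixels), "cam_to_world" (4x4, takes a point from camera to world coordinates). Camera axes: x right, y down, z forward; pixel columns grow to the right and rows downward; lengths in m; the calibration is good to about 2 mm. A picture is of the moment at which its call begins.
- env.job_done(): hands the job in, once; it reports no verdict.
The state is a dict: "time": time; "joint_pos": joint angles; "qvel": joint speeds; "effort": joint torques, N m; "tool_pos": TCP position; "orientation": TCP orientation; "contact_force": force on the tool from outside, world axes, zero at the start; "wrist_torque": the same for the moment, N m; "finger_gap": finger opening in m.
Only numpy, scipy, OpenCV 4.12 (cv2) and the standard library are available. Lean on these libraries where they do the work, as an engineer would, in place of code of your own. Each camera call takes 0.05 s, during which the arm holds its last target.

### The job

Unload the hydraulic pellet press: push its valve lever back past the stiff detent into the float notch so that the ram sinks, then draw the die slide fully out towards the front. Take the hand punch, press the die's plunger straight down with it, squarely on its middle, until the plunger head is home on the die, lift the punch off squarely without sliding it and stand it upright on the worktop again. Leave the die seated in its slide and the bottles and vials standing where they are.

Things in the scene. Friction and masses are not known exactly. Their poses are not given: they have to be found in the camera images.
- press: Bench pellet press, fixed: white base 235 x 144 x 50 mm high (x -160 to +75), two columns (x 0, y +-58 mm) and a crosshead bar (42 mm in x, 150 in y, z 135 to 182 with its nuts) over the die. Origin on the worktop under the ram's axis; x to its back, y to its left, z up. A round gauge rises behind the crosshead to z 227 mm; the pump handle lies folded low on the left flank.
- lever_pivot (a point): Pivot of the valve lever on the press's right flank, 55 mm above the worktop. x, y, z as the press's; the lever turns about y and sweeps in the x-z plane through this point, its hub is 66 mm across. The lever rises free above it; nothing stands within 70 mm right of that plane.
- valve_lever (a joint): Lever angle (rad): 0 leans 0.45 to the front (hold), 0.45 upright, 0.9 leans 0.45 to the back; end stop 0.95. To about 0.46 light friction (some 3 N at the knob), stays where left; then a spring detent resists (12 to 17 N at the knob), crest at 0.62, pushing back short of it; from about 0.8 it lies in the float notch and stays. In the notch the ram is down, lowering the die 11 mm.
- lever_knob (a point): Centre of the lever's black ball knob, 27 mm across, 108 mm from the pivot, on a steel rod 11 mm thick. Push it from its front side towards the press's back.
- die_slide (a joint): How far the die slide, a steel plate with a cradle, is drawn out towards the press's front (m): 0 home under the crosshead, 0.09 out at its stop. Friction 2 to 4 N. In hold the ram's shoulder stands in the slide's keyhole and the raised die's head in a ring under the crosshead, so it is locked; in float it is free.
- slide_pull (a point): Middle of the slide's bow pull: a level round bar 8 mm thick, 52 mm long along the press's y, on two legs at y +-30 mm; 93 mm above the worktop, 37 mm above the slide plate. x -115 mm of the press frame when home; behind it the space is open from above for 85 mm, back to the cradle. It can be hooked from behind or gripped from above.
- die: Steel pellet die, a loose upright cylinder 44 mm across and 40 mm high, 0.4 kg, with its plunger on top. Origin at the centre of its underside. It stands in the slide's cradle (eight walls, inner radius 24 mm, 18 mm high), its underside 67 mm over the worktop in hold, 56 mm in float.
- cradle (a point): Centre of the cradle floor on the slide, where the middle of the die's underside belongs; moves with the slide.
- plunger_top (a point): Centre of the flat top of the plunger head, a steel disc 22 mm across and 5 mm thick, 54 mm above the die's underside while the plunger is up. With the slide fully out it stands 110 mm above the worktop, in the open, 90 mm in front of the crosshead's middle.
- plunger (a joint): How far the plunger is pressed down into the die (m): 0 up, 0.009 with its head home on the die. It needs about 6 to 9 N and stays where it is pushed.
- punch_mid (a point): Centre of the hand punch, half-way up; z is its long axis, up to its head. It stands upright left of the press among small bottles, about 10 cm apart: 85 mm high, 0.16 kg, flat steel foot 30 mm across, narrow neck, ribbed black grip 24 mm across from 20 to 70 mm above the foot, rounded head 29 mm across.
- punch_face (a point): Centre of the punch's flat foot face, 42.5 mm below punch_mid along its axis.
- vial: Dark vial with a white cap, 34 mm across, 73 mm high; bystander. Origin at its underside.
- dropper: Dropper bottle with a white cap, 26 mm across, 66 mm high; bystander. Origin at its underside.
- reagent: Brown bottle with a screw cap, 47 mm across, 122 mm high; bystander. Origin at its underside.
- brown_bottle: Brown bottle with a screw cap, 47 mm across, 98 mm high, standing to the right of the lever; bystander. Origin at its underside.
There are look-alikes about, which are no part of the job. What is shaped like the die but pink is not meant.

How it is judged:
By the outcome, as a careful person would: the job done as asked, in the order asked, and still so for the second after the job is handed in, with the robot touching nothing.
It also fails if it takes over 72 s, if anything falls off the work surface, if the arm or the gripper's body presses on something with over 40 N, if the wrist force passes 120 N, or if a joint passes its speed limit or range.

## Working session

There is one attempt and no reset: what is moved stays moved. The work goes in short steps, Python scripts to look and compute and a tool call to move; the robot and the scene stay as the last step left them, time stands still between calls to the robot, and variables do not carry over. Pictures are saved under pics/ and viewed, and the job is handed in when it is done.

Besides the shell and the picture viewer there is one more tool, called after "Emit:" as name(argument=value, ...) on one line, values as JSON. carry_out: Moves the arm, as the interface text tells. Its arguments: {"type":"object","properties":{"series":{"type":"array","items":{"type":"number"}},"force":{"type":"number"}},"required":["series"]}

```bash
mkdir -p pics; cat > h.py <<'E'
import numpy as np, cv2
from rig import env
def snap(cam,name):
    d=env.read_camera(cam); cv2.imwrite(f'pics/{name}.png',d['frame']); np.savez(f'pics/{name}.npz',**d); return d
def load(name): return np.load(f'pics/{name}.npz')
def px(d,u,v,w=1):
    z=d['depth'][v-w:v+w+1,u-w:u+w+1]; z=np.median(z[z>0]) if (z>0).any() else np.nan
    K=d['mtx']; p=np.array([(u-K[0,2])/K[0,0]*z,(v-K[1,2])/K[1,1]*z,z,1]); return (d['cam_to_world']@p)[:3]
def cloud(d):
    z=d['depth'];K=d['mtx'];v,u=np.mgrid[:z.shape[0],:z.shape[1]]
    p=np.stack([(u-K[0,2])/K[0,0]*z,(v-K[1,2])/K[1,1]*z,z,np.ones_like(z)],-1); q=(p@d['cam_to_world'].T)[...,:3]; q[z<=0]=np.nan; return q
def proj(d,P):
    p=np.linalg.inv(d['cam_to_world'])@np.append(P,1); q=d['mtx']@p[:3]; return q[:2]/q[2]
def crop(d,u0,v0,u1,v1,name,s=3):
    cv2.imwrite(f'pics/{name}.png',cv2.resize(d['frame'][v0:v1,u0:u1],None,fx=s,fy=s,interpolation=cv2.INTER_CUBIC))
E
python3 - <<'E'
from h import *
for c in ['scene','side','wrist']: snap(c,c+'0')
s=env.observe(); print({k:np.round(v,3) for k,v in s.items()})
E
```

```text
{'time': np.float64(0.15), 'joint_pos': array([58.235, 20.118, 94.669,  0.   , 65.265, -4.849]), 'qvel': array([ 0.085, -0.118, -0.128, -0.121,  0.046,  0.084]), 'effort': array([ 0.0000e+00, -5.0625e+01, -2.9150e+01, -0.0000e+00,  3.0000e-03,
        0.0000e+00]), 'tool_pos': array([0.249, 0.49 , 0.231]), 'orientation': array([-8.9995e+01,  5.2000e-02,  6.3084e+01]), 'contact_force': array([-0.186, -0.116, -0.044]), 'wrist_torque': array([ 0.013, -0.048, -0.012]), 'finger_gap': np.float64(0.085)}
```

View pics/scene0.png

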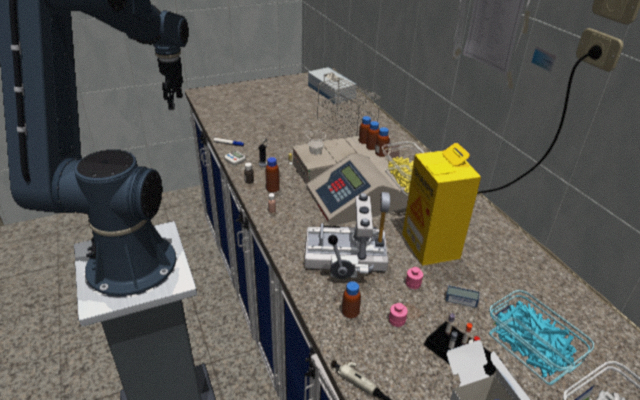

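View pics/side0.png

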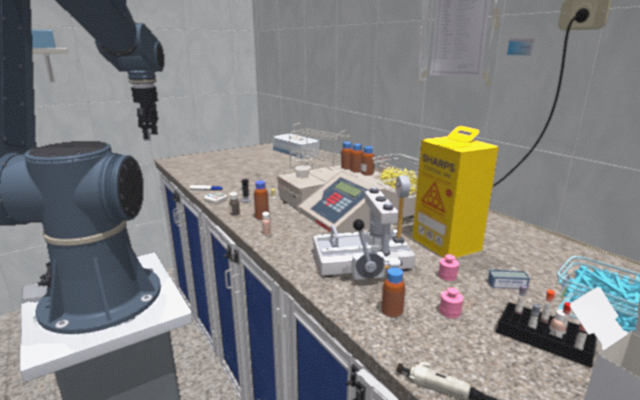

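View pics/wrist0.png

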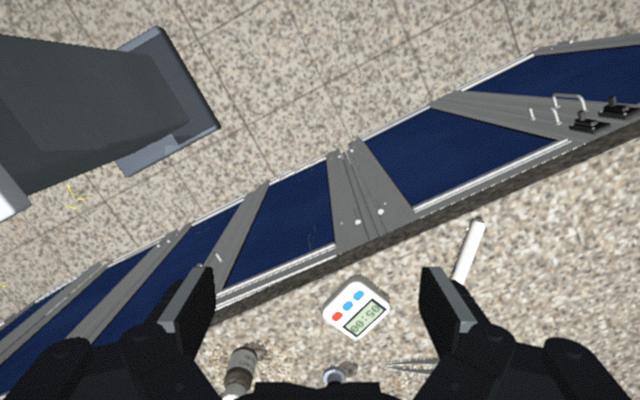

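```bash
python3 - <<'E'
from h import *
d=load('scene0'); crop(d,295,180,395,290,'c1',7) 
crop(d,230,130,300,220,'c2',6)
e=load('side0'); crop(e,305,175,420,325,'c3',4); crop(e,220,170,290,245,'c4',7)
q=cloud(d); 
for n,dd in (('scene',d),('side',e)): print(n,dd['cam_to_world'].round(3),dd['mtx'].round(1))
E
```

```text
scene [[ 0.919 -0.215  0.331  0.048]
 [-0.394 -0.549  0.737 -1.181]
 [ 0.023 -0.808 -0.589  1.01 ]
 [ 0.     0.     0.     1.   ]] [[505.9   0.  317.6]
 [  0.  505.9 201.8]
 [  0.    0.    1. ]]
side [[ 0.832 -0.199  0.518 -0.026]
 [-0.555 -0.297  0.777 -0.911]
 [-0.001 -0.934 -0.358  0.527]
 [ 0.     0.     0.     1.   ]] [[407.4   0.  319.3]
 [  0.  407.4 200.4]
 [  0.    0.    1. ]]
```

View pics/c1.png

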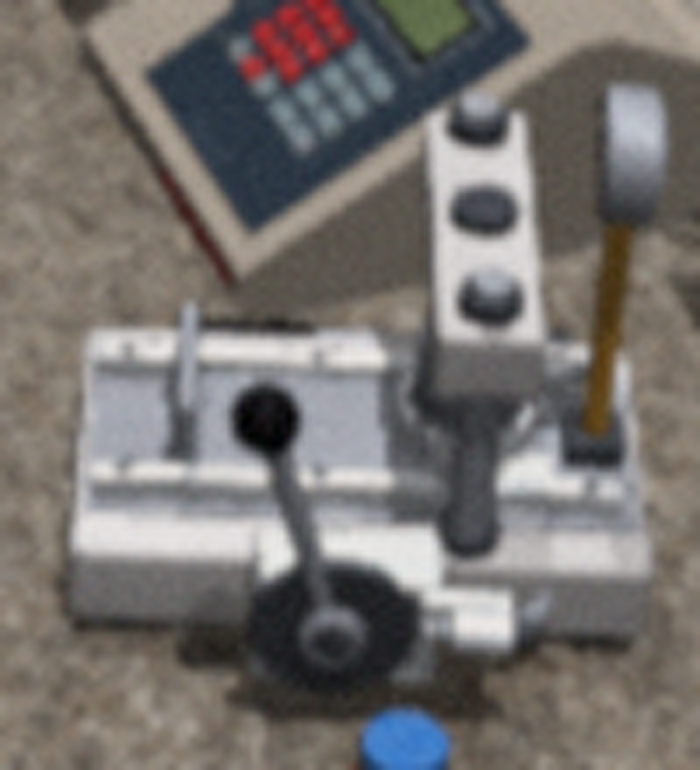

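View pics/c2.png

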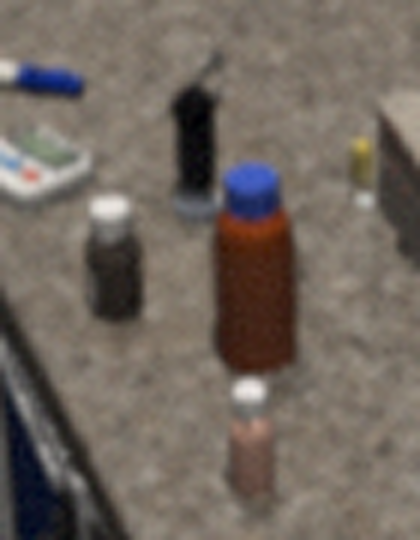

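View pics/c3.png

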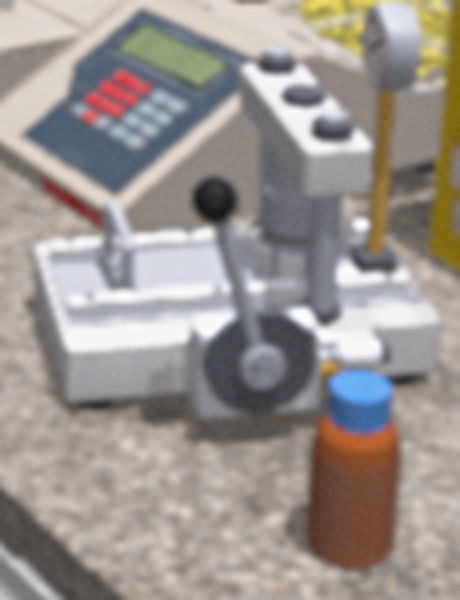

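View pics/c4.png

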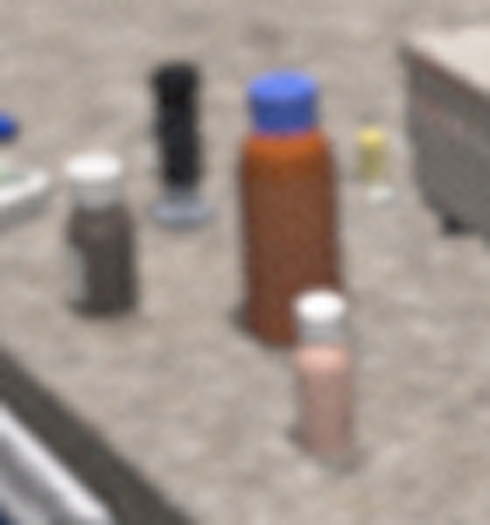

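```bash
python3 - <<'E'
from h import *
d=load('scene0');e=load('side0')
for n,u,v in [('nutL',364,197),('nutM',364,210),('nutR',365,222),('knob',333,240),('hub',342,271),('pullL',322,224),('pullM',321,234),('pullR',321,243),('slide',335,233),('punchhead',262,146),('punchfoot',262,163),('vialcap',249,165),('reagcap',272,161),('dropcap',271,194),('brown',352,287),('gauge',385,203)]:
    print(n,px(d,u,v).round(4))
for n,u,v in [('knob',358,225),('hub',371,267),('pull',333,231),('punchhead',245,180),('foot',245,199),('reagcap',260,184),('vial',233,195),('drop',266,215),('brown',395,275)]:
    print('side',n,px(e,u,v).round(4))
# press cloud: crosshead top plane z .16-.19
for nm,dd in (('scene',d),('side',e)):
    q=cloud(dd).reshape(-1,3); m=(q[:,0]>.3)&(q[:,0]<.8)&(abs(q[:,1]+.1)<.35)
    q=q[m]; 
    print(nm,np.histogram(q[:,2],bins=np.arange(0,.25,.01)))
E
```

```text
nutL [ 0.6474 -0.1673  0.178 ]
nutM [ 0.6206 -0.2193  0.1758]
nutR [ 0.597 -0.27   0.178]
knob [ 0.4938 -0.2923  0.1656]
hub [ 0.5205 -0.3031  0.0561]
pullL [ 0.5313 -0.1411  0.0947]
pullM [ 0.5093 -0.1841  0.0971]
pullR [ 0.5073 -0.1906  0.0695]
slide [ 0.57   -0.1512  0.0569]
punchhead [0.5168 0.3708 0.0822]
punchfoot [0.5131 0.3691 0.0113]
vialcap [0.4398 0.2824 0.0696]
reagcap [0.4971 0.1993 0.1208]
dropcap [0.4559 0.095  0.0651]
brown [ 0.4987 -0.402   0.0975]
gauge [ 0.6629 -0.2538  0.2119]
side knob [ 0.4891 -0.2887  0.1618]
side hub [ 0.5204 -0.3023  0.0546]
side pull [ 0.5295 -0.1408  0.079 ]
side punchhead [0.5137 0.37   0.0808]
side foot [0.5099 0.3731 0.0091]
side reagcap [0.491  0.1996 0.118 ]
side vial [0.4309 0.281  0.0687]
side drop [0.4516 0.0858 0.062 ]
side brown [ 0.4924 -0.4059  0.0955]
scene (array([5764,  398,  573,  680, 1452, 1651, 1165,  721,  640, 1052,  873,
        636,  708,  267,  177,  192,  515,  262,  163,  139,  142,  145,
        181,  106]), array([0.  , 0.01, 0.02, 0.03, 0.04, 0.05, 0.06, 0.07, 0.08, 0.09, 0.1 ,
       0.11, 0.12, 0.13, 0.14, 0.15, 0.16, 0.17, 0.18, 0.19, 0.2 , 0.21,
       0.22, 0.23, 0.24]))
side (array([1816,  663,  893,  979, 1590, 1862, 1282,  962,  834, 1260,  678,
        573,  587,  322,  335,  365,  554,  343,  246,  242,  244,  248,
        226,  187]), array([0.  , 0.01, 0.02, 0.03, 0.04, 0.05, 0.06, 0.07, 0.08, 0.09, 0.1 ,
       0.11, 0.12, 0.13, 0.14, 0.15, 0.16, 0.17, 0.18, 0.19, 0.2 , 0.21,
       0.22, 0.23, 0.24]))
```

```bash
cat > fit.py <<'E'
from h import *
Q=[]
for nm in ('scene0','side0'):
    q=cloud(load(nm)).reshape(-1,3); m=(np.hypot(q[:,0]-.62,q[:,1]+.22)<.11)&(q[:,2]>.150)&(q[:,2]<.19)
    q=q[m];print(nm,len(q), np.histogram(q[:,2],bins=np.arange(.15,.19,.004)))
    t=q[(q[:,2]>.156)]
    print(cv2.minAreaRect((t[:,:2]*1000).astype(np.float32)))
    # base top 
    q=cloud(load(nm)).reshape(-1,3); a=np.radians(-26.1); R=np.array([[np.cos(a),np.sin(a)],[-np.sin(a),np.cos(a)]])
    loc=(q[:,:2]-[.6206,-.2193])@R.T
    m=(loc[:,0]>-.2)&(loc[:,0]<.12)&(abs(loc[:,1])<.11)&(q[:,2]>.045)&(q[:,2]<.066)
    for x in np.arange(-.18,.1,.02):
        k=m&(abs(loc[:,0]-x)<.01)
        if k.sum()>5: print(round(x,3),k.sum(),np.percentile(loc[k,1],[1,99]).round(4))
    k=m&(abs(loc[:,1])<.06);print('x range',np.percentile(loc[k,0],[0.3,99.7]))
E
python3 fit.py
```

```text
scene0 627 (array([ 27,  32,  29, 146, 198,  56,  74,  45,  14,   6]), array([0.15 , 0.154, 0.158, 0.162, 0.166, 0.17 , 0.174, 0.178, 0.182,
       0.186, 0.19 ]))
((642.9840698242188, -221.63330078125), (151.7725372314453, 84.74805450439453), 65.1955795288086)
-0.16 85 [-0.0646  0.071 ]
-0.14 219 [-0.0668  0.0737]
-0.12 166 [-0.0644  0.0739]
-0.1 204 [-0.064  0.076]
-0.08 134 [-0.1021  0.0752]
-0.06 179 [-0.0711  0.0757]
-0.04 223 [-0.1036  0.0785]
-0.02 197 [-0.1097  0.0758]
-0.0 92 [-0.1095 -0.0135]
0.02 124 [-0.1081  0.0185]
0.04 209 [-0.0617  0.0803]
0.06 163 [-0.0628  0.0738]
0.08 29 [-0.0593  0.0701]
x range [-0.15841903  0.0730311 ]
side0 692 (array([ 62,  60,  60, 185,  94,  71,  72,  48,  17,  23]), array([0.15 , 0.154, 0.158, 0.162, 0.166, 0.17 , 0.174, 0.178, 0.182,
       0.186, 0.19 ]))
((642.77197265625, -219.5885467529297), (152.6204833984375, 86.45282745361328), 65.21955871582031)
-0.16 122 [-0.0612  0.0734]
-0.14 214 [-0.0636  0.0478]
-0.12 211 [-0.0626  0.0456]
-0.1 176 [-0.0641  0.0471]
-0.08 236 [-0.1037  0.0478]
-0.06 165 [-0.0866  0.0506]
-0.04 62 [-0.109   0.0469]
-0.02 191 [-0.1099  0.0699]
-0.0 120 [-0.1094  0.0242]
0.02 104 [-0.1095 -0.0052]
0.04 183 [-0.0598  0.0494]
0.06 137 [-0.0591  0.0511]
x range [-0.15979035  0.06994719]
```

```bash
cat > fit2.py <<'E'
from h import *
a=np.radians(-24.8); R=np.array([[np.cos(a),np.sin(a)],[-np.sin(a),np.cos(a)]])
for nm in ('scene0','side0'):
    q=cloud(load(nm)).reshape(-1,3)
    loc=np.c_[(q[:,:2]-[.6206,-.2193])@R.T,q[:,2]]
    m=(abs(loc[:,2]-.165)<.006)&(abs(loc[:,0])<.05)&(abs(loc[:,1])<.12)
    print(nm,'xhead x',np.percentile(loc[m,0],[2,10,50,90,98]).round(4),'y',np.percentile(loc[m,1],[2,10,50,90,98]).round(4))
    m=(loc[:,0]>-.2)&(loc[:,0]<.12)&(abs(loc[:,1])<.11)&(q[:,2]>.045)&(q[:,2]<.056)
    k=m&(abs(loc[:,1])<.06);print('base x',np.percentile(loc[k,0],[.3,1,99,99.7]).round(4))
    k=m&(loc[:,0]<-.1);print('base y',np.percentile(loc[k,1],[1,3,97,99]).round(4))
    k=m&(loc[:,0]>.04)&(loc[:,0]<.07);print('base y back',np.percentile(loc[k,1],[1,3,97,99]).round(4))
    k=(loc[:,2]>.14)&(loc[:,2]<.2)&(abs(loc[:,0]+.09)<.04)&(abs(loc[:,1]+.1)<.06)
    print('knob',k.sum(),np.median(loc[k],0).round(4), loc[k].min(0).round(4),loc[k].max(0).round(4))
    k=(loc[:,2]>.19)&(loc[:,2]<.23)&(abs(loc[:,0]-.05)<.06)&(abs(loc[:,1])<.05)
    print('gauge',k.sum(),np.percentile(loc[k],[2,98],axis=0).round(4))
    k=(loc[:,2]>.08)&(loc[:,2]<.105)&(abs(loc[:,0]+.115)<.03)&(abs(loc[:,1])<.05)
    print('pull',k.sum(),np.percentile(loc[k],[2,50,98],axis=0).round(4))
    k=(loc[:,2]>.01)&(loc[:,2]<.09)&(abs(loc[:,0]+.05)<.045)&(loc[:,1]<-.08)&(loc[:,1]>-.14)
    print('hub',k.sum(),np.percentile(loc[k],[1,50,99],axis=0).round(4))
E
python3 fit2.py
```

```text
scene0 xhead x [-0.0205 -0.0182 -0.0022  0.0173  0.0202] y [-0.066  -0.0619 -0.0046  0.0572  0.0746]
base x [-0.1586 -0.1575  0.0721  0.0733]
base y [-0.0635 -0.061   0.0756  0.0771]
base y back [-0.0639 -0.062   0.0753  0.0808]
knob 90 [-0.0847 -0.1147  0.165 ] [-0.0975 -0.1234  0.1406] [-0.0739 -0.0989  0.1741]
gauge 172 [[ 0.0424 -0.0183  0.1924]
 [ 0.0637  0.023   0.2271]]
pull 49 [[-0.1189 -0.0258  0.0803]
 [-0.1155 -0.0076  0.0953]
 [-0.1122  0.0366  0.0994]]
hub 493 [[-0.0858 -0.1193  0.0119]
 [-0.0507 -0.111   0.0599]
 [-0.0071 -0.0813  0.0885]]
side0 xhead x [-0.0222 -0.0214 -0.0103  0.0138  0.0473] y [-0.0655 -0.0626 -0.0035  0.0584  0.0771]
base x [-0.1599 -0.159   0.0662  0.0697]
base y [-0.0604 -0.0584  0.0528  0.0707]
base y back [-0.0611 -0.0604  0.0466  0.0475]
knob 129 [-0.088  -0.1154  0.1614] [-0.0994 -0.1227  0.1405] [-0.0756 -0.1042  0.1715]
gauge 230 [[ 0.0404 -0.018   0.1911]
 [ 0.0621  0.0299  0.2254]]
pull 57 [[-0.1205 -0.0241  0.081 ]
 [-0.1178 -0.0035  0.093 ]
 [-0.1128  0.0375  0.0971]]
hub 808 [[-0.088  -0.1192  0.0116]
 [-0.0561 -0.1109  0.0544]
 [-0.006  -0.0829  0.087 ]]
```

Emit:
carry_out(series=[0,0,0.0037,0.84,-3.03,0,0,0,0,0.0037,0.84,-3.03,0,0,0,0,0.0037,0.84,-3.03,0,0,0,0,0.0037,0.84,-3.03,0,0,0,0,0.0037,0.84,-3.03,0,0,0,0,0.0037,0.84,-3.03,0,0,0,0,0.0037,0.84,-3.03,0,0,0,0,0.0037,0.84,-3.03,0,0,0,0,0.0037,0.84,-3.03,0,0,0,0,0.0037,0.84,-3.03,0,0], force=40)

```text
time: 0.98
tool_pos: [0.3329, 0.186, 0.2313]
orientation: [-90.0, -0.0, 65.2]
contact_force: [0.0, -0.5, -0.4]
finger_gap: -0.0001
```

Emit:
carry_out(series=[0,0,0,0.84,-3.03,0,0,0,0,0,0.84,-3.03,0,0,0,0,0,0.84,-3.03,0,0,0,0,0,0.84,-3.03,0,0,0,0,0,0.84,-3.03,0,0,0,0,0,0.84,-3.03,0,0,0,0,0,0.84,-3.03,0,0,0,0,0,0.84,-3.03,0,0,0,0,0,0.84,-3.03,0,0,0,0,0,0.84,-3.03,0,0])

```text
time: 1.82
tool_pos: [0.417, -0.1172, 0.2312]
orientation: [-90.0, -0.0, 65.2]
contact_force: [-0.2, 1.5, 0.6]
finger_gap: 0.0001
```

Emit:
carry_out(series=[0,0,0,0.84,-3.03,0,0,0,0,0,0.84,-3.03,0,0,0,0,0,0.84,-3.03,0,0,0,0,0,0.84,-3.03,0,0,0,0,0,0.84,-3.03,-1.2,0,0,0,0,0,0,-1.2,0,0,0,0,0,0,0,0])

```text
time: 2.4
tool_pos: [0.458, -0.2676, 0.2048]
orientation: [-89.8, -0.0, 65.1]
contact_force: [-0.2, 0.9, -0.3]
finger_gap: -0.0002
```

Tracking is good. A look before descending further.

```bash
python3 - <<'E'
from h import *
d=snap('scene','s1'); crop(d,270,140,410,300,'s1c',4); w=snap('wrist','w1')
E
```

```text
(no output)
```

View pics/s1c.png

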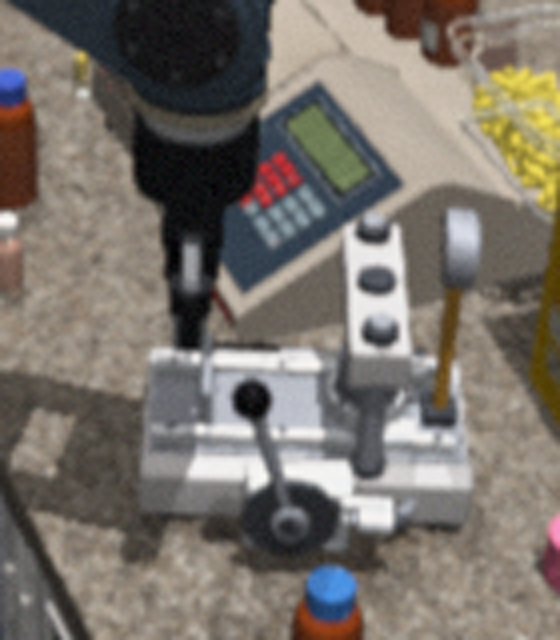

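View pics/w1.png

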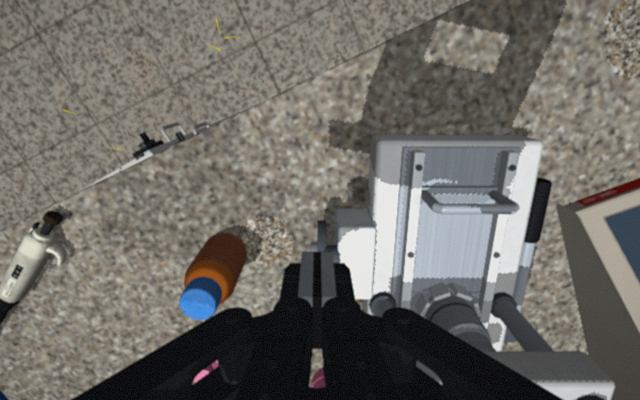

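Emit:
carry_out(series=[0,0,0,0,0,-2.2,0,0,0,0,0,0,-2.2,0,0,0,0,0,0,-2.1,0,0,0,0,0,0,0,0,0,0,0,0.91,-0.42,0,0,0,0,0,0.91,-0.42,0,0,0,0,0,0.91,-0.42,0,0,0,0,0,0.91,-0.42,0,0])

```text
time: 3.17
tool_pos: [0.496, -0.2834, 0.1444]
orientation: [-90.0, 0.0, 65.3]
contact_force: [-3.4, 1.8, 2.6]
finger_gap: 0.0004
```

```bash
python3 - <<'E'
from h import *
d=snap('scene','s2'); crop(d,290,150,410,300,'s2c',4)
E
```

```text
(no output)
```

View pics/s2c.png

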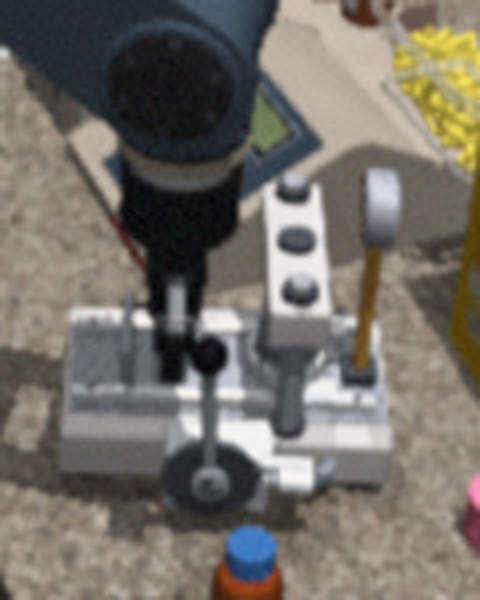

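Emit:
carry_out(series=[0,0,0,0.91,-0.42,0,0,0,0,0,0.91,-0.42,0,0,0,0,0,0.91,-0.42,0,0,0,0,0,0.91,-0.42,0,0,0,0,0,0.91,-0.42,0,0])

```text
time: 3.63
tool_pos: [0.5399, -0.3039, 0.143]
orientation: [-89.8, -0.0, 65.2]
contact_force: [-7.9, 2.8, -5.7]
finger_gap: 0.0004
```

Emit:
carry_out(series=[0,0,0,0.91,-0.42,0,0,0,0,0,0.63,-0.29,0,0,0,0,0,0,0,0,0])

```text
time: 3.88
tool_pos: [0.5509, -0.3089, 0.1417]
orientation: [-89.0, -0.0, 65.3]
contact_force: [-33.2, 12.0, 11.8]
finger_gap: -0.0
```

```bash
python3 - <<'E'
from h import *
d=snap('scene','s3'); crop(d,290,150,410,300,'s3c',4)
E
```

```text
(no output)
```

View pics/s3c.png

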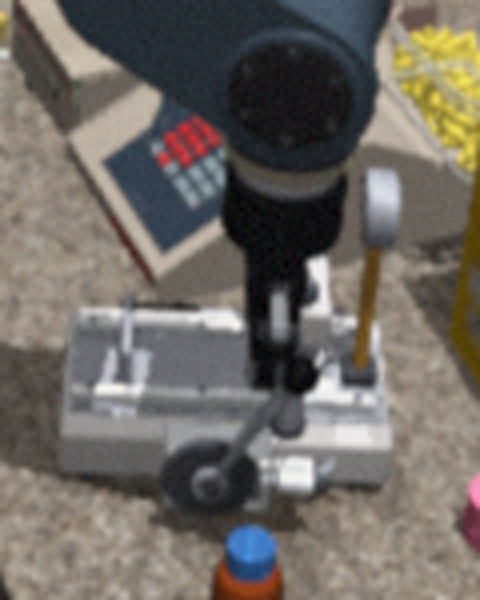

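Emit:
carry_out(series=[0,0,0,-0.91,0.42,0,0,0,0,0,-0.91,0.42,0,0,0,0,0,-0.91,0.42,0.2,0,0,0,0,-0.91,0.42,0.4,0,0,0,0,0.4,2.4,0.4,0,0,0,0,0.4,2.4,0,0,0,0,0,0.4,2.4,0,0,0,0,0,0.4,2.4,0,0,0,0,0,0.4,2.4,0,0,0,0,0,0,0,0,0])

```text
time: 4.77
tool_pos: [0.5404, -0.1715, 0.154]
orientation: [-90.1, -0.0, 65.4]
contact_force: [-0.6, 0.3, 0.6]
finger_gap: 0.0003
```

```bash
python3 - <<'E'
from h import *
d=snap('scene','s4'); crop(d,290,150,410,300,'s4c',4); snap('wrist','w4')
E
```

```text
(no output)
```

View pics/s4c.png

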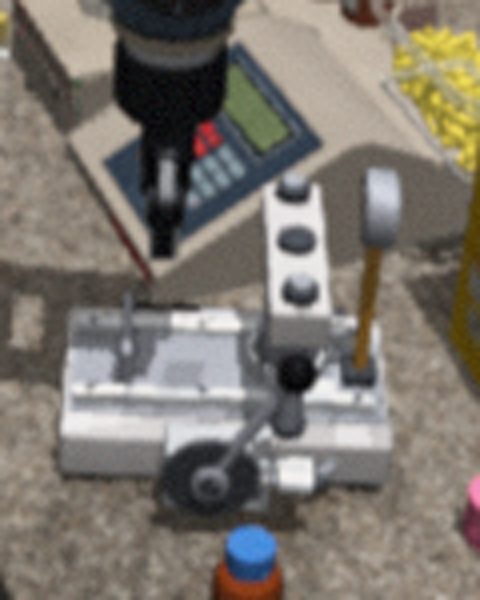

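View pics/w4.png

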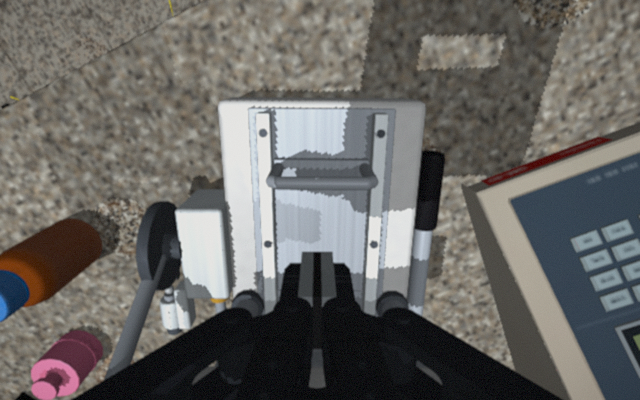

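```bash
python3 - <<'E'
from h import *
d=load('w4'); 
for u,v in [(280,184),(300,184),(322,184),(345,184),(368,184),(322,178),(317,258),(322,130)]: print(u,v,px(d,u,v,1).round(4))
print(env.observe()['tool_pos'])
E
```

```text
280 184 [ 0.5098 -0.184   0.0975]
300 184 [ 0.5147 -0.1734  0.0973]
322 184 [ 0.52   -0.1618  0.0973]
345 184 [ 0.5256 -0.1496  0.0972]
368 184 [ 0.5313 -0.1374  0.097 ]
322 178 [ 0.5171 -0.1604  0.0957]
317 258 [ 0.5301 -0.1696  0.1643]
322 130 [ 0.4977 -0.1509  0.0505]
[ 0.54019834 -0.17449027  0.15371661]
```

Emit:
carry_out(series=[0,0,0,0,0,-2.4,0,0,0,0,0,0,-2.4,0,0,0,0,0,0,-2.2,0,0,0,0,0,0,-1.2,0,0,0,0,0,0,0,0,0,0,0,-0.73,0.34,0,0,0,0,0,-0.73,0.34,0,0,0,0,0,-0.73,0.34,0,0])

```text
time: 5.53
tool_pos: [0.5179, -0.1652, 0.0716]
orientation: [-90.2, 0.0, 65.2]
contact_force: [1.3, -3.4, -0.6]
finger_gap: -0.0
```

Emit:
carry_out(series=[0,0,0,-0.82,0.38,0,0,0,0,0,-0.82,0.38,0,0,0,0,0,-0.82,0.38,0,0,0,0,0,-0.82,0.38,0,0,0,0,0,-0.82,0.38,0,0,0,0,0,-0.73,0.34,0,0,0,0,0,-0.73,0.34,0,0])

```text
time: 6.12
tool_pos: [0.4617, -0.1388, 0.0704]
orientation: [-90.0, -0.0, 65.2]
contact_force: [2.4, -0.8, 2.7]
finger_gap: 0.0002
```

Emit:
carry_out(series=[0,0,0,-0.45,0.21,0,0,0,0,0,-0.45,0.21,0,0,0,0,0,-0.36,0.17,0,0,0,0,0,0,0,0,0])

```text
time: 6.45
tool_pos: [0.4505, -0.1336, 0.0705]
orientation: [-90.2, -0.0, 65.2]
contact_force: [5.5, -2.3, -2.1]
finger_gap: 0.0003
```

```bash
python3 - <<'E'
from h import *
d=snap('scene','s5'); crop(d,270,150,400,300,'s5c',4); snap('wrist','w5')
E
```

```text
(no output)
```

View pics/s5c.png

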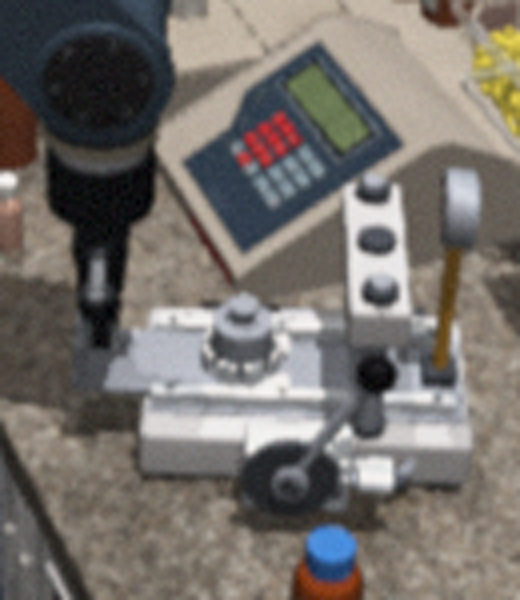

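View pics/w5.png

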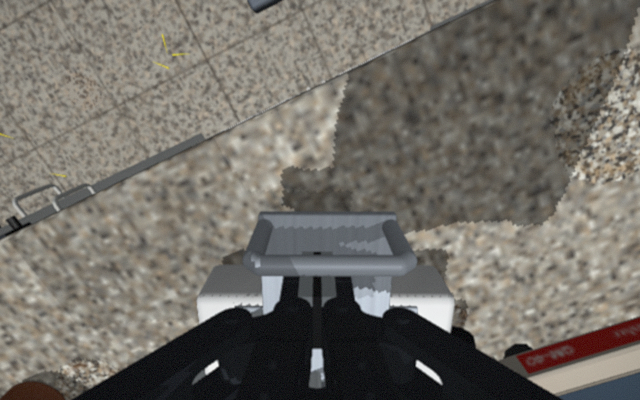

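```bash
python3 - <<'E'
from h import *
d=load('w5'); 
for u,v in [(332,265),(332,258),(290,265),(380,265)]: print(u,v,px(d,u,v,1).round(4))
p=px(d,332,265); print((p[:2]-[.5193,-.1612])@[.9078,-.4195])
o=env.observe(); print(o['tool_pos'],o['contact_force'])
E
```

```text
332 265 [ 0.4374 -0.1225  0.0968]
332 258 [ 0.4356 -0.1217  0.0952]
290 265 [ 0.4308 -0.1365  0.097 ]
380 265 [ 0.4446 -0.1065  0.0972]
-0.09055522345832581
[ 0.45046555 -0.13358345  0.07041656] [ 5.6318345  -1.42661745 -1.52861794]
```

Emit:
carry_out(series=[0,0,0,-0.36,0.17,0,0,0,0,0,0,0,0,0])

```text
time: 6.72
tool_pos: [0.4503, -0.1335, 0.0712]
orientation: [-90.7, -0.0, 65.2]
contact_force: [20.1, -8.5, -11.9]
finger_gap: 0.0002
```

Emit:
carry_out(series=[0,0,0,0.7,-0.32,0,0,0,0,0,0.65,-0.3,0,0,0,0,0,0,0,0,0,0,0,0,0,0,3,0,0,0,0,0,0,4,0,0,0,0,0,0,4,0,0,0,0,0.6,3.2,2,0,0,0,0,0.6,3.3,0,0,0,0,0,0.6,3.3,0,0,0,0,0,0.6,3.3,0,0])

```text
time: 7.55
tool_pos: [0.4831, -0.0053, 0.2004]
orientation: [-90.0, 0.0, 65.2]
contact_force: [0.9, -0.1, -0.0]
finger_gap: 0.0
```

Emit:
carry_out(series=[0,0,0,0.6,3.3,0,0,0,0,0,0.6,3.3,0,0,0,0,0,0.6,3.3,0,0,0,0,0,0.6,3.3,0,0,0,0,0,0.6,3.3,0,0,0,0,0,0.6,3.3,0,0,0,0,0,0.6,3.3,0,0,0,0,0,0.6,3.3,0,0,0,0,0,0.6,3.3,0,0,0,0,0,0.6,3.3,0,0])

```text
time: 8.38
tool_pos: [0.543, 0.3247, 0.1997]
orientation: [-89.9, 0.1, 65.2]
contact_force: [0.6, 0.5, 0.7]
finger_gap: -0.0
```

Emit:
carry_out(series=[0,0,0,0,0,0,0,0,0,0,0,0,0,0])

```text
time: 8.55
tool_pos: [0.5428, 0.3242, 0.1992]
orientation: [-89.9, 0.1, 65.3]
contact_force: [-0.3, -1.5, -0.1]
finger_gap: -0.0001
```

```bash
python3 - <<'E'
from h import *
d=snap('scene','s6'); crop(d,270,150,400,300,'s6c',4); snap('wrist','w6'); snap('side','e6')
E
```

```text
(no output)
```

View pics/s6c.png

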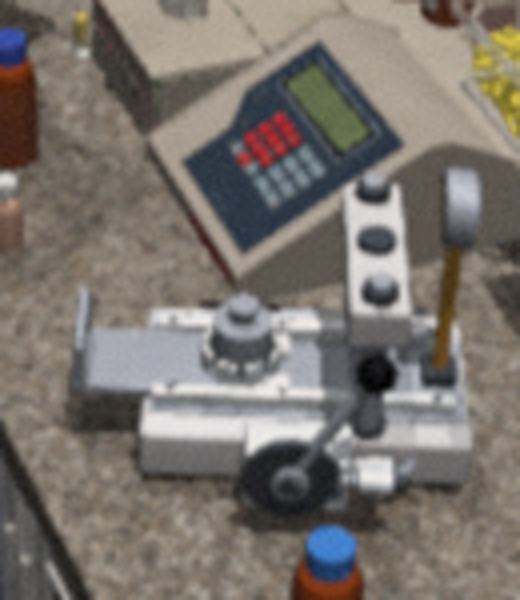

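View pics/w6.png

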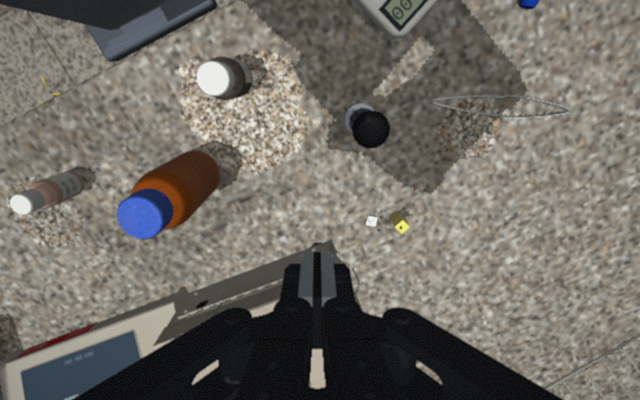

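```bash
python3 - <<'E'
from h import *
d=load('w6'); crop(d,320,80,460,180,'w6c',5)
q=cloud(d)
for u,v in [(371,128),(365,124),(378,133),(352,112),(433,105),(371,221),(402,226)]: print(u,v,px(d,u,v,1).round(4))
s=q[80:180,320:430]; m=(s[...,2]>.065)
print(m.sum(), np.nanmin(s[m],0),np.nanmax(s[m],0))
top=s[m]; c,r=cv2.minEnclosingCircle((top[:,:2]*1000).astype(np.float32)); print('z>.065 circ',c,r)
for n in ('scene0','side0'):
    qq=cloud(load(n)).reshape(-1,3); k=(np.hypot(qq[:,0]-.515,qq[:,1]-.375)<.03)&(qq[:,2]>.02)&(qq[:,2]<.07); print(n,k.sum(),np.median(qq[k],0),qq[k].min(0),qq[k].max(0))
E
```

```text
371 128 [0.5149 0.3774 0.0849]
365 124 [0.5106 0.3746 0.0844]
378 133 [0.5204 0.3807 0.0843]
352 112 [0.5062 0.3725 0.023 ]
433 105 [5.346e-01 4.445e-01 5.000e-04]
371 221 [0.6175 0.3485 0.0025]
402 226 [0.624  0.3741 0.027 ]
1136 [0.5027785  0.36337036 0.07404088] [0.53042163 0.39118493 0.08670701]
z>.065 circ (516.620849609375, 377.38922119140625) 14.04314136505127
scene0 80 [0.51485183 0.37004056 0.04532656] [0.50477263 0.35888103 0.0203723 ] [0.52911948 0.38195513 0.06802711]
side0 90 [0.51054857 0.36914263 0.04543712] [0.50234916 0.36130269 0.02068707] [0.526997   0.38520233 0.0699953 ]
```

View pics/w6c.png

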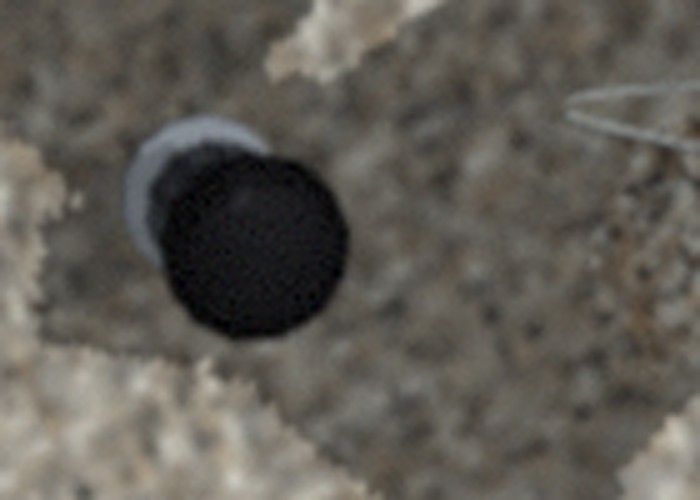

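Emit:
carry_out(series=[0,0,0,-0.9,1.8,0,6,0,0,0,-0.9,1.8,0,6,0,0,0,-0.85,1.7,0,6,0,0,0,0,0,-2,6,0,0,0,0,0,-3,6,0,0,0,0,0,0,6,0,0,0,0,0,0,6])

```text
time: 9.28
tool_pos: [0.5167, 0.3749, 0.1497]
orientation: [-89.9, 0.1, 65.1]
contact_force: [-0.2, 0.2, 0.1]
finger_gap: 0.0598
```

```bash
python3 - <<'E'
from h import *
w=snap('wrist','w7');o=env.observe(); print(o['tool_pos'],o['orientation'],o['finger_gap'])
q=cloud(w); m=(q[...,2]>.07)&(q[...,2]<.095)&(np.hypot(q[...,0]-.516,q[...,1]-.377)<.03)
print(m.sum(),cv2.minEnclosingCircle((q[m][:,:2]*1000).astype(np.float32)))
E
```

```text
[0.5175307  0.37553296 0.15120559] [-8.99964560e+01  6.32953828e-03  6.51432379e+01] 0.06068936309814562
1405 ((516.4721069335938, 377.3204650878906), 14.217755317687988)
```

View pics/w7.png

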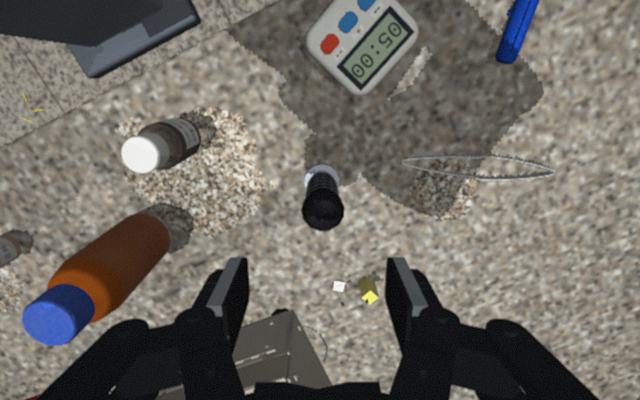

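Emit:
carry_out(series=[0,0,0,-0.07,0.2,-2.5,6,0,0,0,0,0,-3,6,0,0,0,0,0,-3,6,0,0,0,0,0,-2.5,6,0,0,0,0,0,-1.5,6,0,0,0,0,0,0,6])

```text
time: 9.83
tool_pos: [0.516, 0.3774, 0.0238]
orientation: [-89.9, 0.1, 65.2]
contact_force: [0.2, -0.6, -0.3]
finger_gap: 0.0598
```

Emit:
carry_out(series=[0,0,0,0,0,0,4,0,0,0,0,0,0,3,0,0,0,0,0,0,2,0,0,0,0,0,0,0,0,0,0,0,0,0,0,0,0,0,0,0,0,0], force=50)

```text
time: 10.33
tool_pos: [0.5174, 0.3786, 0.0275]
orientation: [-90.1, -0.1, 65.2]
contact_force: [-1.4, -2.0, 6.3]
finger_gap: 0.0234
```

```bash
python3 - <<'E'
from h import *
w=snap('wrist','w8');d=snap('scene','s8');crop(d,220,100,310,220,'s8c',5);o=env.observe(); print(o['tool_pos'],o['orientation'],o['finger_gap'],o['contact_force'])
E
```

```text
[0.51742101 0.37866052 0.02751496] [-90.09840522  -0.12524544  65.20791172] 0.02295611665103695 [-0.83627783 -1.45852222  6.53902698]
```

View pics/w8.png

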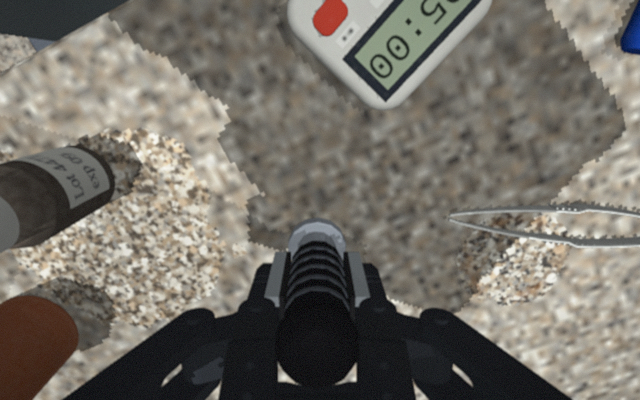

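View pics/s8c.png

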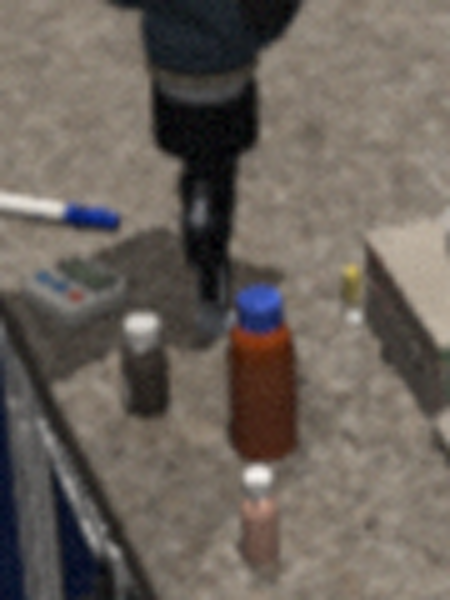

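```bash
python3 - <<'E'
from h import *
for n in ('s6','e6'):
    d=load(n); q=cloud(d); 
    near=(np.hypot(q[...,0]-.541,q[...,1]+.176)<.04)
    print(n,np.histogram(q[near][:,2],bins=np.arange(.05,.125,.005)))
    for lo,hi in((.106,.12),(.090,.100)):
        m=near&(q[...,2]>lo)&(q[...,2]<hi); t=q[m]; print(lo,m.sum(),t.mean(0).round(4),cv2.minEnclosingCircle((t[:,:2]*1000).astype(np.float32)))
    print(proj(d,[.541,-.176,.11]))
d=load('s6');crop(d,310,205,360,250,'p1',12); d=load('e6');crop(d,315,205,380,255,'p2',12)
E
```

```text
s6 (array([56, 88, 41, 35, 51, 28, 17, 22, 50, 52,  2, 24, 13,  0]), array([0.05 , 0.055, 0.06 , 0.065, 0.07 , 0.075, 0.08 , 0.085, 0.09 ,
       0.095, 0.1  , 0.105, 0.11 , 0.115, 0.12 ]))
0.106 36 [ 0.5431 -0.1745  0.1096] ((543.214111328125, -173.05442810058594), 13.617348670959473)
0.09 102 [ 0.5402 -0.179   0.095 ] ((540.6334228515625, -175.38165283203125), 23.3698787689209)
[330.22006589 226.14862363]
e6 (array([48, 76, 67, 46, 73, 29, 33, 32, 76, 35,  8, 30,  4,  0]), array([0.05 , 0.055, 0.06 , 0.065, 0.07 , 0.075, 0.08 , 0.085, 0.09 ,
       0.095, 0.1  , 0.105, 0.11 , 0.115, 0.12 ]))
0.106 30 [ 0.5416 -0.1724  0.1085] ((542.6773071289062, -171.25804138183594), 12.079889297485352)
0.09 111 [ 0.5385 -0.1771  0.0944] ((541.7171630859375, -172.70518493652344), 22.967361450195312)
[345.13609753 223.60868191]
```

View pics/p1.png

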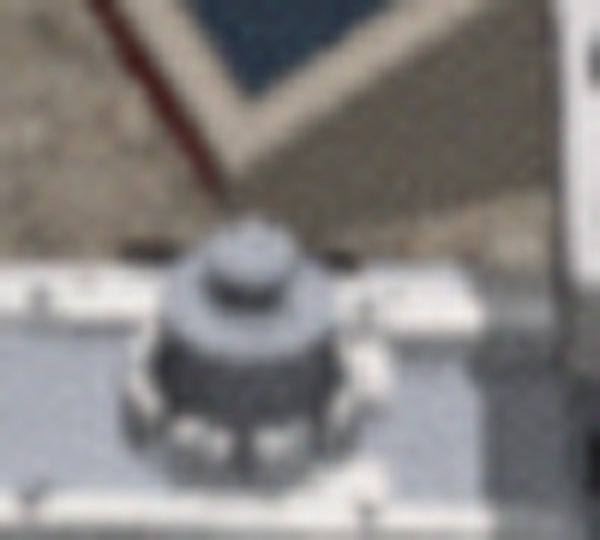

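View pics/p2.png

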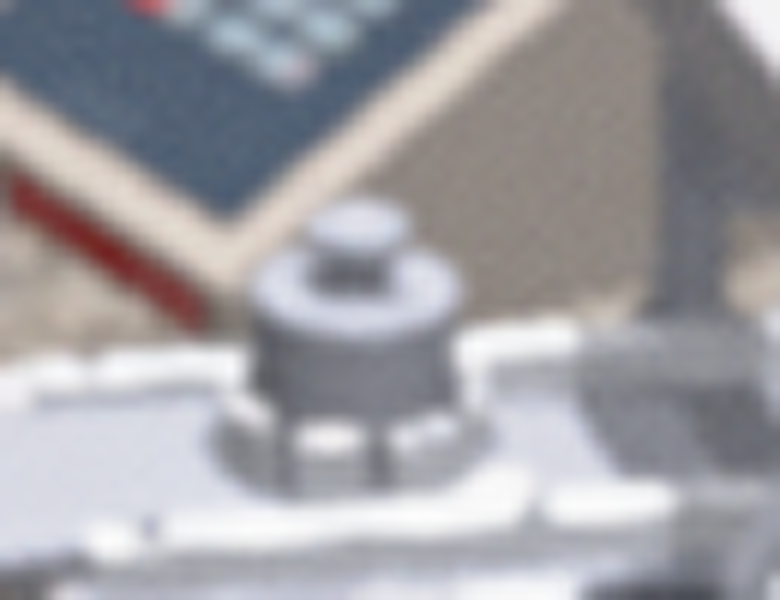

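Emit:
carry_out(series=[0,0,0,0,0,0.5,0,0,0,0,0,0,1.5,0,0,0,0,0,0,2.5,0,0,0,0,0,0,3.5,0,0,0,0,0,0,4,0,0,0,0,0,0,4,0,0,0,0,0,0,4,0,0,0,0,0,0,3.5,0,0,0,0,0.44,-1.7,0,0,0,0,0,0.44,-3.2,0,0])

```text
time: 11.27
tool_pos: [0.5255, 0.3311, 0.2638]
orientation: [-90.2, -0.3, 65.4]
contact_force: [0.5, -0.7, -2.8]
finger_gap: 0.0233
```

Emit:
carry_out(series=[0,0,0,0.44,-3.2,0,0,0,0,0,0.44,-3.2,0,0,0,0,0,0.44,-3.2,0,0,0,0,0,0.44,-3.2,0,0,0,0,0,0.44,-3.2,0,0,0,0,0,0.44,-3.2,0,0,0,0,0,0.44,-3.2,0,0,0,0,0,0.44,-3.2,0,0,0,0,0,0.44,-3.2,0,0,0,0,0,0.44,-3.2,0,0])

```text
time: 12.1
tool_pos: [0.569, 0.0077, 0.2613]
orientation: [-90.1, -0.0, 65.2]
contact_force: [0.8, 0.3, -2.3]
finger_gap: 0.0228
```

Emit:
carry_out(series=[0,0,0,0.44,-3.2,0,0,0,0,0,0.44,-3.2,0,0,0,0,0,0.44,-3.2,0,0,0,0,0,0.44,-3.2,0,0,0,0,0,0.44,-3.2,0,0,0,0,0,0.44,-3.2,0,0,0,0,0,0.44,-1.7,0,0,0,0,0,0,0,0,0,0,0,0,0,0,0,0,0,0,0,0,0,0,0])

```text
time: 12.93
tool_pos: [0.5998, -0.199, 0.2607]
orientation: [-90.0, -0.0, 65.2]
contact_force: [-0.0, 0.3, -1.6]
finger_gap: 0.0231
```

```bash
python3 - <<'E'
from h import *
w=snap('wrist','w9');d=snap('scene','s9');crop(d,290,120,420,270,'s9c',4);o=env.observe(); print(o['tool_pos'],o['orientation'],o['finger_gap'],o['contact_force'])
E
```

```text
[ 0.59998867 -0.19863661  0.26072022] [-9.00100806e+01 -8.55517220e-03  6.52687562e+01] 0.023054042039116526 [ 0.32270451  0.91378104 -2.41657233]
```

View pics/w9.png

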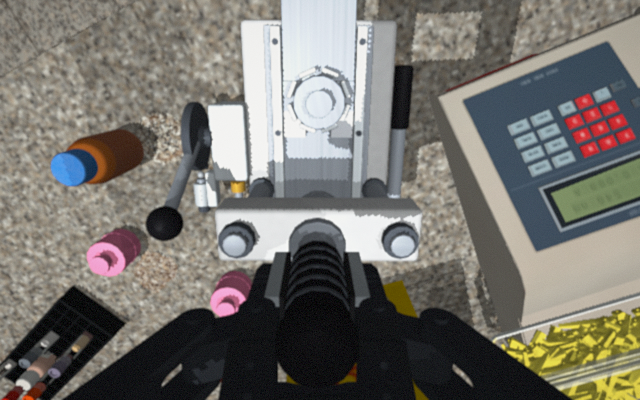

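View pics/s9c.png

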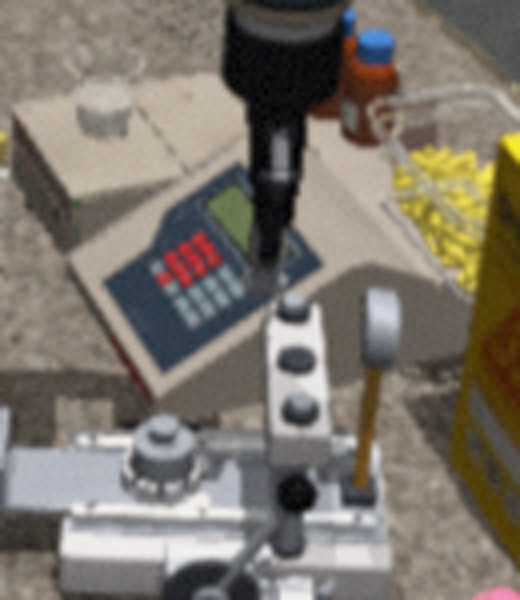

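```bash
python3 - <<'E'
from h import *
d=load('w9'); q=cloud(d)
near=(np.hypot(q[...,0]-.541,q[...,1]+.176)<.03)
print(np.histogram(q[near][:,2],bins=np.arange(.05,.125,.005))[0])
for lo,hi in((.106,.12),(.091,.101)):
    m=near&(q[...,2]>lo)&(q[...,2]<hi); t=q[m]; print(lo,m.sum(),np.median(t,0).round(4),cv2.minEnclosingCircle((t[:,:2]*1000).astype(np.float32)))
crop(d,270,50,370,150,'p3',6)
tp=np.array([.6,-.1988,.2607])
r=q-tp
x=np.array([.9078,-.4195]);y=np.array([.4195,.9078])
lx=r[...,:2]@x; ly=r[...,:2]@y
m=(np.hypot(lx,ly)<.03)&(r[...,2]>.035)&(abs(ly)<.02)
m[:, :280]=False;m[:,355:]=False; m[:290]=False
t=np.c_[lx[m],ly[m],r[m][:,2]]; print('head',len(t),t.min(0),t.max(0),np.median(t,0))
mt=t[:,2]>.045; c=cv2.minEnclosingCircle((t[mt,:2]*1000).astype(np.float32)); print(c)
for u,v in [(317,228),(300,240),(334,240),(317,222)]: 
    p=px(d,u,v)-tp; print(u,v,p[:2]@x,p[:2]@y,p[2])
E
```

```text
[  40  551   17   30  507   66    0    0   89 1511    0  231  343    0]
0.106 574 [ 0.5428 -0.1722  0.1102] ((542.967041015625, -172.28997802734375), 10.78796672821045)
0.091 1600 [ 0.5413 -0.1717  0.0963] ((543.07666015625, -172.35577392578125), 21.959646224975586)
head 7594 [-0.01455154 -0.01429849  0.03501037] [0.01113329 0.01186082 0.08123823] [-0.00849724 -0.00125436  0.05572883]
((-1.5630762577056885, -1.5319218635559082), 13.467909812927246)
317 228 -0.011100694319683245 -0.0011940214332979548 -0.020380935327678235
300 240 -0.0053246751980179415 -0.009677239560409417 -0.0187237547572168
334 240 -0.004611039355996112 0.0073614097163612405 -0.020213098901253918
317 222 -0.014233651447395208 -0.001192699019736649 -0.020603934663482787
```

View pics/p3.png

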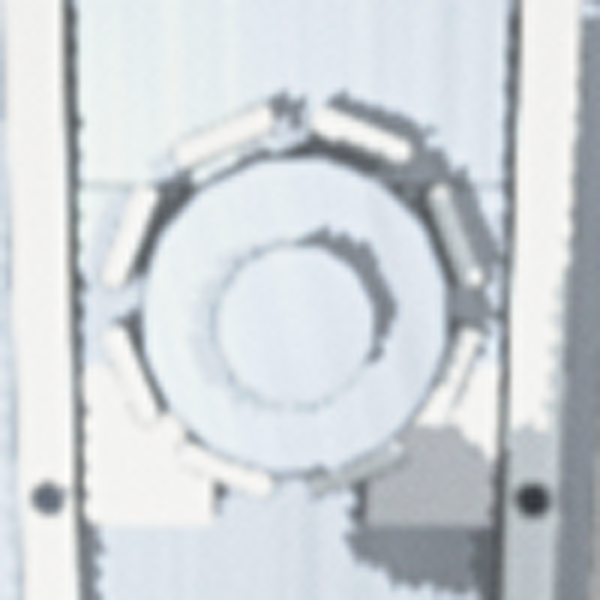

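Emit:
carry_out(series=[0,0,0,-1.4,0.68,0,0,0,0,0,-1.4,0.68,0,0,0,0,0,-1.4,0.69,0,0,0,0,0,-1.4,0.68,0,0,0,0,0,0,0,-3,0,0,0,0,0,0,-3,0,0,0,0,0,0,-3,0,0,0,0,0,0,-2.1,0,0,0,0,0,0,0,0,0,0,0,0,0,0,0])

```text
time: 13.87
tool_pos: [0.5439, -0.1717, 0.1494]
orientation: [-89.9, -0.0, 65.3]
contact_force: [0.8, 0.7, -0.9]
finger_gap: 0.0233
```

```bash
python3 - <<'E'
from h import *
d=snap('scene','s10');crop(d,310,190,360,250,'p4',10);o=env.observe(); print(o['tool_pos'],o['orientation'],o['finger_gap'],o['contact_force'])
d=snap('side','e10');crop(d,315,180,380,255,'p5',9)
d=snap('wrist','w10');
E
```

```text
[ 0.54466517 -0.17219209  0.15064576] [-9.00748014e+01 -4.16482190e-03  6.52460241e+01] 0.023172587154991445 [-0.40365765  0.81314856 -1.8957006 ]
```

View pics/p4.png

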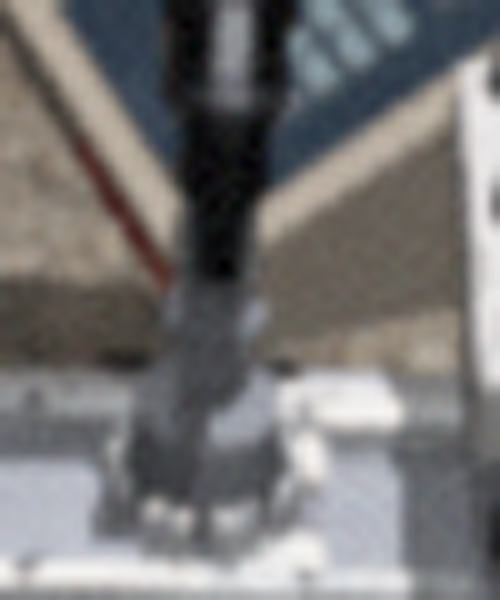

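View pics/p5.png

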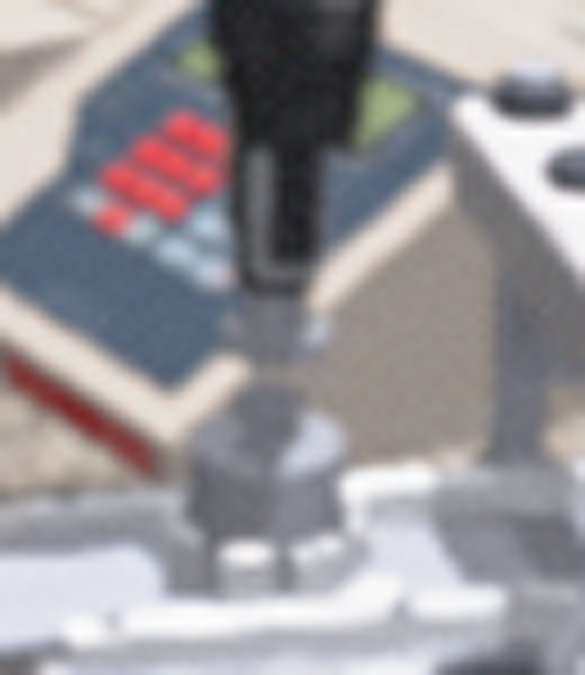

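View pics/w10.png

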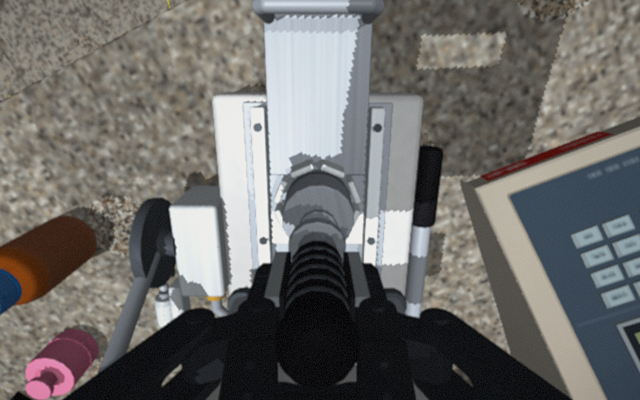

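```bash
python3 - <<'E'
from h import *
for n,n0 in (('s10','s6'),('e10','e6')):
    d=load(n); 
    for nn,c,zs,rad in ((n,[.543,-.173],[(.119,.131),(.080,.094),(.135,.145)],.04),(n0,[.543,-.173],[(.103,.114),(.080,.094)],.032)):
        dd=load(nn); q=cloud(dd)
        for lo,hi in zs:
            m=(np.hypot(q[...,0]-c[0],q[...,1]-c[1])<rad)&(q[...,2]>lo)&(q[...,2]<hi)
            # per-row extents
            rows=[(v,np.where(m[v])[0]) for v in range(400) if m[v].sum()>3]
            print(nn,lo,[(v,int(u.min()),int(u.max())) for v,u in rows])
E
python3 - <<'E'
import sys; sys.path.insert(0,'.'); import os; os.chdir('.')
from h import *
# expected projected center positions
for n in ('s10','e10'):
    d=load(n)
    for z in (.088,.110,.125): print(n,z,proj(d,[.543,-.1723,z]).round(2), proj(d,[.543+.0027,-.1723-.00126,z]).round(2))
E
```

```text
s10 0.119 [(220, 326, 336), (222, 326, 336), (223, 327, 335), (224, 328, 334)]
s10 0.08 [(232, 323, 337), (233, 323, 337), (234, 323, 337), (235, 324, 336), (236, 324, 335), (237, 328, 335)]
s10 0.135 [(219, 328, 333)]
s6 0.103 [(224, 328, 333), (225, 327, 334), (226, 328, 334), (227, 327, 334), (228, 328, 333)]
s6 0.08 [(231, 323, 335), (232, 323, 337), (233, 323, 337), (234, 323, 337), (235, 323, 336), (236, 325, 336), (237, 326, 334)]
e10 0.119 [(216, 340, 351), (217, 340, 351), (218, 340, 351), (219, 340, 350), (220, 342, 349)]
e10 0.08 [(231, 336, 353), (232, 336, 353), (233, 336, 352), (234, 336, 352), (235, 337, 352), (236, 339, 352), (237, 341, 348)]
e10 0.135 [(211, 341, 350), (212, 342, 349), (213, 342, 349), (214, 342, 348)]
e6 0.103 [(222, 342, 347), (223, 341, 348), (224, 341, 348), (225, 341, 348), (226, 342, 348)]
e6 0.08 [(229, 336, 353), (230, 336, 353), (231, 336, 353), (232, 336, 353), (233, 336, 352), (234, 336, 352), (235, 337, 352), (236, 339, 350), (237, 340, 348)]
s10 0.088 [330.03 231.21] [331.07 231.25]
s10 0.11 [330.32 225.22] [331.37 225.26]
s10 0.125 [330.53 221.08] [331.58 221.12]
e10 0.088 [344.69 230.91] [345.85 230.83]
e10 0.11 [344.88 222.92] [346.05 222.85]
e10 0.125 [345.01 217.4 ] [346.19 217.33]
```

Emit:
carry_out(series=[0,0,0,-0.12,0.05,-0.2,0,0,0,0,0,0,-0.4,0,0,0,0,0,0,-0.3,0,0,0,0,0,0,-0.2,0,0,0,0,0,0,-0.2,0,0,0,0,0,0,-0.2,0,0,0,0,0,0,0,0], force=70)

```text
time: 14.6
tool_pos: [0.5429, -0.172, 0.1342]
orientation: [-90.0, 0.0, 65.2]
contact_force: [-0.3, -0.1, -1.0]
finger_gap: 0.0231
```

```bash
python3 - <<'E'
from h import *
o=env.observe(); print(o['tool_pos'],o['contact_force'])
d=snap('side','e11');crop(d,315,180,380,255,'p6',9)
E
```

```text
[ 0.54285936 -0.17202715  0.13422326] [-0.33871839 -0.13555955 -0.98729136]
```

View pics/p6.png

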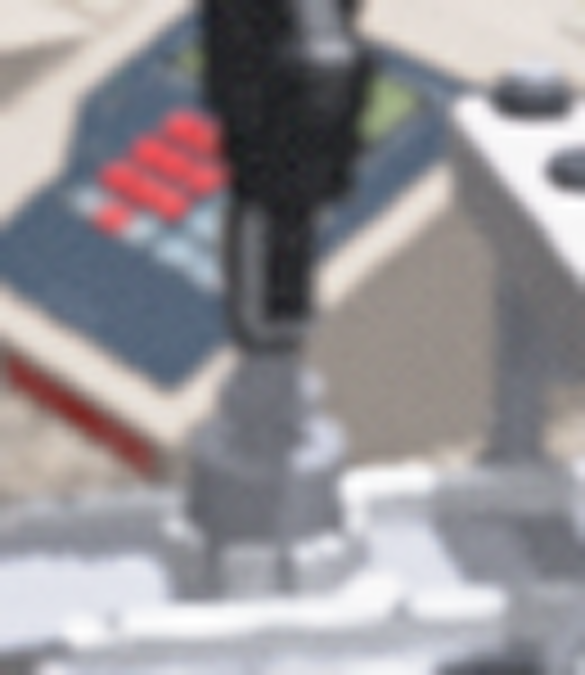

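Emit:
carry_out(series=[0,0,0,0,0,-0.15,0,0,0,0,0,0,-0.15,0,0,0,0,0,0,0,0])

```text
time: 14.9
tool_pos: [0.5429, -0.172, 0.1311]
orientation: [-90.0, 0.0, 65.2]
contact_force: [-0.7, -0.3, 2.1]
finger_gap: 0.0229
```

Emit:
carry_out(series=[0,0,0,0,0,-0.15,0,0,0,0,0,0,-0.15,0,0,0,0,0,0,0,0])

```text
time: 15.15
tool_pos: [0.5431, -0.1721, 0.1284]
orientation: [-90.0, -0.0, 65.2]
contact_force: [-1.2, 1.1, 3.6]
finger_gap: 0.0231
```

Emit:
carry_out(series=[0,0,0,0,0,-0.15,0,0,0,0,0,0,-0.15,0,0,0,0,0,0,0,0])

```text
time: 15.4
tool_pos: [0.5452, -0.1731, 0.1281]
orientation: [-90.4, -0.0, 65.2]
contact_force: [-1.7, -0.7, 24.3]
finger_gap: 0.0229
```

Emit:
carry_out(series=[0,0,0,0,0,0.1,0,0,0,0,0,0,0.1,0,0,0,0,0,0,0,0])

```text
time: 15.65
tool_pos: [0.5441, -0.1726, 0.1284]
orientation: [-90.2, -0.0, 65.2]
contact_force: [1.2, -0.5, 10.8]
finger_gap: 0.0234
```

```bash
python3 - <<'E'
from h import *
o=env.observe(); print(o['tool_pos'],o['contact_force'],o['orientation'])
d=snap('side','e12');crop(d,315,180,380,255,'p7',9);
d=snap('wrist','w12')
E
```

```text
[ 0.5440785  -0.17258609  0.12838405] [ 1.20343738 -0.47773781 10.75468653] [-9.02141943e+01 -4.63335796e-03  6.51993616e+01]
```

View pics/p7.png

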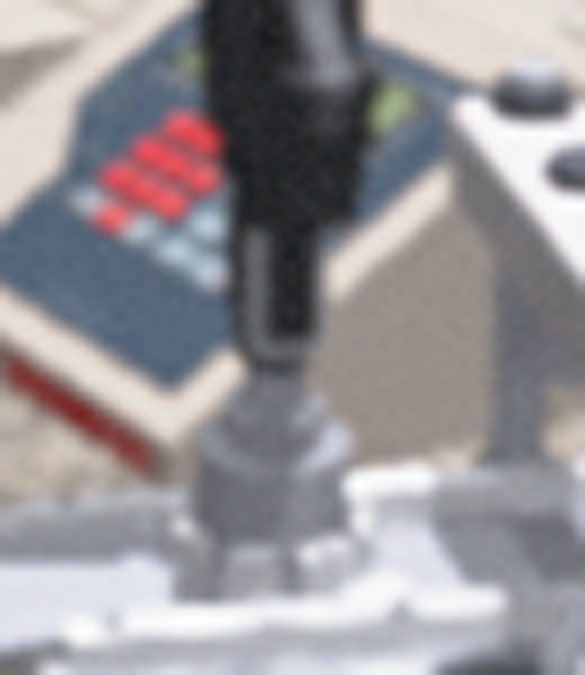

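View pics/w12.png

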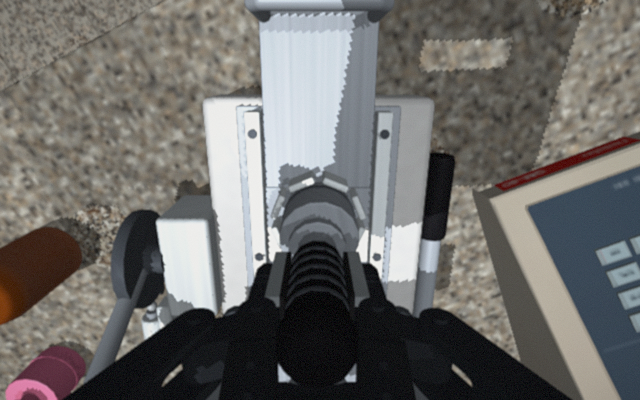

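Emit:
carry_out(series=[0,0,0,0,0,0.1,0,0,0,0,0,0,0.15,0,0,0,0,0,0,0.3,0,0,0,0,0,0,0.6,0,0,0,0,0,0,1.2,0,0,0,0,0,0,2.2,0,0,0,0,0,0,3,0,0,0,0,0,0,3,0,0,0,0,0,0,2.5,0])

```text
time: 16.5
tool_pos: [0.5429, -0.172, 0.2609]
orientation: [-90.1, -0.0, 65.2]
contact_force: [0.4, 1.3, -2.7]
finger_gap: 0.0224
```

Emit:
carry_out(series=[0,0,0,1.4,-0.65,0,0,0,0,0,2,-0.9,0,0,0,0,0,2,-0.9,0,0,0,0,0,0,0,0,0,0,0,0,0,0,0,0])

```text
time: 16.92
tool_pos: [0.597, -0.1966, 0.2581]
orientation: [-90.0, -0.0, 65.2]
contact_force: [-0.8, -0.4, -1.8]
finger_gap: 0.0233
```

```bash
python3 - <<'E'
from h import *
o=env.observe(); print(o['tool_pos'],o['contact_force'],o['orientation'])
d=snap('side','e13');crop(d,300,180,390,265,'p8',7);
d=snap('wrist','w13');d=snap('scene','s13')
d=load('w13'); q=cloud(d)
near=(np.hypot(q[...,0]-.543,q[...,1]+.173)<.03)
print(np.histogram(q[near][:,2],bins=np.arange(.05,.125,.003)))
for lo,hi in((.099,.12),(.091,.0985)):
    m=near&(q[...,2]>lo)&(q[...,2]<hi); t=q[m]; print(lo,m.sum(),np.median(t,0).round(4),cv2.minEnclosingCircle((t[:,:2]*1000).astype(np.float32)))
E
```

```text
[ 0.59702955 -0.19660044  0.25806145] [-0.84642811 -0.35806072 -1.75531614] [-8.99873891e+01 -1.31897419e-03  6.51982217e+01]
(array([   8,  148,  380,    9,   10,   11,   25,  295,  335,    1,    0,
          0,    0,    1,   67, 1532,  205,  368,    0,    0,    0,    0,
          0,    0]), array([0.05 , 0.053, 0.056, 0.059, 0.062, 0.065, 0.068, 0.071, 0.074,
       0.077, 0.08 , 0.083, 0.086, 0.089, 0.092, 0.095, 0.098, 0.101,
       0.104, 0.107, 0.11 , 0.113, 0.116, 0.119, 0.122]))
0.099 555 [ 0.5444 -0.1729  0.1013] ((541.2923583984375, -173.72052001953125), 13.982034683227539)
0.091 1615 [ 0.5432 -0.1723  0.0962] ((544.5679931640625, -172.9863739013672), 21.91398811340332)
```

View pics/p8.png

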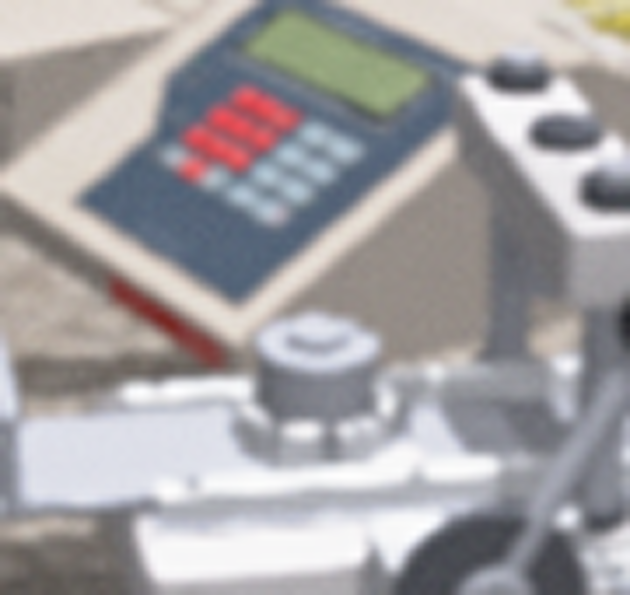

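View pics/w13.png

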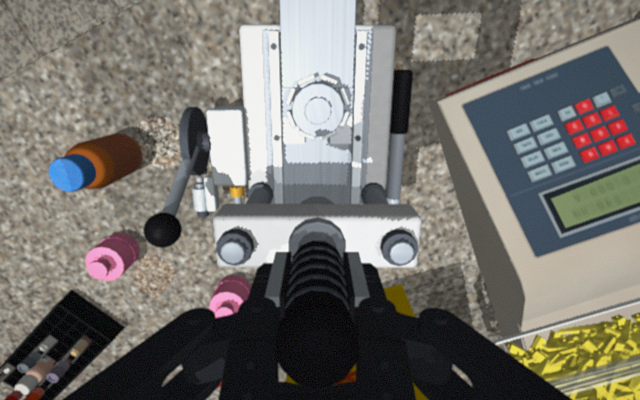

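```bash
python3 - <<'E'
from h import *
for n in ('w9','w13'):
    q=cloud(load(n)); X=np.array([.9078,-.4195]);Y=np.array([.4195,.9078])
    r=q[...,:2]-np.array([.543,-.1723]); lx=r@X; ly=r@Y
    m=(np.hypot(lx,ly)<.036)&(q[...,2]>.071)&(q[...,2]<.078)
    print(n,m.sum(),np.percentile(lx[m],[1,5,95,99])*1e3,np.percentile(ly[m],[1,5,95,99])*1e3, cv2.minEnclosingCircle(np.c_[lx[m],ly[m]].astype(np.float32)*1000))
    # rail screw-like fixed features / base front edge
    mm=(abs(lx)<.12)&(abs(ly)<.03)&(q[...,2]>.045)&(q[...,2]<.053)
a=load('s6')['frame'];b=load('s13')['frame']
def reg(u0,v0,u1,v1,a,b):
    A=cv2.cvtColor(a[v0:v1,u0:u1],6).astype(np.float32);B=cv2.cvtColor(b[v0:v1,u0:u1],6).astype(np.float32)
    return cv2.phaseCorrelate(A,B,cv2.createHanningWindow(A.shape[::-1],cv2.CV_32F))
print('pull',reg(280,215,310,255,a,b)); print('base',reg(300,255,390,275,a,b))
a=load('e6')['frame'];b=load('e13')['frame']
print(proj(load('e6'),[.4374,-.1225,.09]))
u,v=proj(load('e6'),[.4374,-.1225,.08]).astype(int)
print('pull side',reg(u-14,v-20,u+14,v+20,a,b))
crop(load('s6'),275,205,325,255,'q1',6);crop(load('s13'),275,205,325,255,'q2',6)
c=np.hstack([cv2.imread('pics/q1.png'),cv2.imread('pics/q2.png')]);cv2.imwrite('pics/q12.png',c)
E
```

```text
w9 639 [-27.50473084 -26.64607587  25.13212374  26.91498943] [-27.89735286 -26.17332745  25.37531109  26.62995433] ((-0.2777915596961975, -0.612179696559906), 28.640953063964844)
w13 630 [-25.97271082 -24.32544468  26.82720689  28.55368261] [-27.78462843 -26.14570903  25.44330213  26.64265912] ((1.2645281553268433, -0.5069289207458496), 28.606807708740234)
pull ((0.6261122464618687, 0.21080873555392188), 0.7383835450808207)
base ((-0.029138139728104306, 0.06763731686077712), 0.8318946753607855)
[298.46832388 233.17637311]
pull side ((0.214902943384633, 0.26996515302255375), 0.5885175808270773)
```

View pics/q12.png

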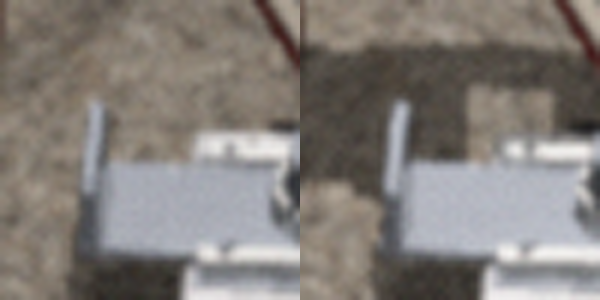

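Emit:
carry_out(series=[0,0,0,-0.45,1.64,0,0,0,0,0,-0.45,3.2,0,0,0,0,0,-0.45,3.2,0,0,0,0,0,-0.45,3.2,0,0,0,0,0,-0.45,3.2,0,0,0,0,0,-0.45,3.2,0,0,0,0,0,-0.45,3.2,0,0,0,0,0,-0.45,3.2,0,0,0,0,0,-0.45,3.2,0,0,0,0,0,-0.45,3.2,0,0])

```text
time: 17.9
tool_pos: [0.5508, 0.1094, 0.2584]
orientation: [-90.0, -0.0, 65.2]
contact_force: [0.3, -0.1, -2.3]
finger_gap: 0.0231
```

Emit:
carry_out(series=[0,0,0,-0.45,3.2,0,0,0,0,0,-0.45,3.2,0,0,0,0,0,-0.45,3.2,0,0,0,0,0,-0.45,3.2,0,0,0,0,0,-0.45,3.2,0,0,0,0,0,-0.45,3.2,0,0,0,0,0,-0.45,3.2,0,0,0,0,0,-0.45,3.2,0,0,0,0,0,0,1.4,0,0,0,0,0,0,0,0,0])

```text
time: 18.73
tool_pos: [0.5148, 0.3803, 0.2578]
orientation: [-90.0, -0.0, 65.4]
contact_force: [0.7, -1.3, -1.9]
finger_gap: 0.023
```

Emit:
carry_out(series=[0,0,0,0,0,-3,0,0,0,0,0,0,-3.5,0,0,0,0,0,0,-3.5,0,0,0,0,0,0,-3.5,0,0,0,0,0,0,-3,0,0,0,0,0,0,-2.5,0,0,0,0,0,0,-1.5,0,0,0,0,0,0,-0.8,0,0,0,0,0,0,0,0])

```text
time: 19.48
tool_pos: [0.5154, 0.3766, 0.0436]
orientation: [-89.9, 0.1, 65.2]
contact_force: [-0.1, -0.3, -0.9]
finger_gap: 0.0227
```

Emit:
carry_out(series=[0,0,0,0,0,-0.5,0,0,0,0,0,0,-0.5,0,0,0,0,0,0,-0.25,0,0,0,0,0,0,-0.15,0,0,0,0,0,0,0,0])

```text
time: 19.9
tool_pos: [0.5159, 0.3779, 0.0309]
orientation: [-90.0, -0.0, 65.2]
contact_force: [0.3, 0.2, -2.1]
finger_gap: 0.0231
```

Emit:
carry_out(series=[0,0,0,0,0,-0.1,0,0,0,0,0,0,-0.1,0,0,0,0,0,0,0,0])

```text
time: 20.15
tool_pos: [0.5158, 0.3779, 0.0288]
orientation: [-90.0, 0.0, 65.2]
contact_force: [0.1, -0.4, -2.2]
finger_gap: 0.0231
```

Emit:
carry_out(series=[0,0,0,0,0,-0.1,0,0,0,0,0,0,0,0])

```text
time: 20.32
tool_pos: [0.5158, 0.3779, 0.0277]
orientation: [-90.0, 0.0, 65.2]
contact_force: [0.7, -1.1, -2.9]
finger_gap: 0.0232
```

Emit:
carry_out(series=[0,0,0,0,0,-0.06,0,0,0,0,0,0,0,0])

```text
time: 20.48
tool_pos: [0.5159, 0.3779, 0.0276]
orientation: [-90.0, 0.0, 65.2]
contact_force: [-1.6, -1.7, 3.4]
finger_gap: 0.0229
```

Emit:
carry_out(series=[0,0,0,0,0,0,2.5,0,0,0,0,0,0,2.8,0,0,0,0,0,0,3.4,0,0,0,0,0,0,4.5,0,0,0,0,0,0,6,0,0,0,0,0,0,6])

```text
time: 20.98
tool_pos: [0.5159, 0.3779, 0.0272]
orientation: [-90.0, -0.0, 65.2]
contact_force: [0.9, -0.2, -0.3]
finger_gap: 0.0603
```

Emit:
carry_out(series=[0,0,0,0,0,1,6,0,0,0,0,0,2,6,0,0,0,0,0,3,6,0,0,0,0,0,4,6,0,0,0,0,0,4,6,0,0,0,0,0,4,6,0,0,0,1.5,-3,0,6,0,0,0,1.5,-3,0,6,0,0,0,0,0,0,6])

```text
time: 21.73
tool_pos: [0.548, 0.314, 0.2089]
orientation: [-90.1, -0.0, 65.1]
contact_force: [0.2, -0.1, 0.5]
finger_gap: 0.0601
```

```bash
python3 - <<'E'
from h import *
w=snap('wrist','w14'); q=cloud(w); m=(q[...,2]>.07)&(q[...,2]<.095)&(np.hypot(q[...,0]-.516,q[...,1]-.377)<.03)
print(m.sum(),cv2.minEnclosingCircle((q[m][:,:2]*1000).astype(np.float32)),np.percentile(q[m][:,2],98))
d=snap('scene','s14');crop(d,220,110,310,220,'s14c',5)
E
```

```text
1099 ((515.1234741210938, 376.72918701171875), 14.119172096252441) 0.08564088683485176
```

View pics/s14c.png

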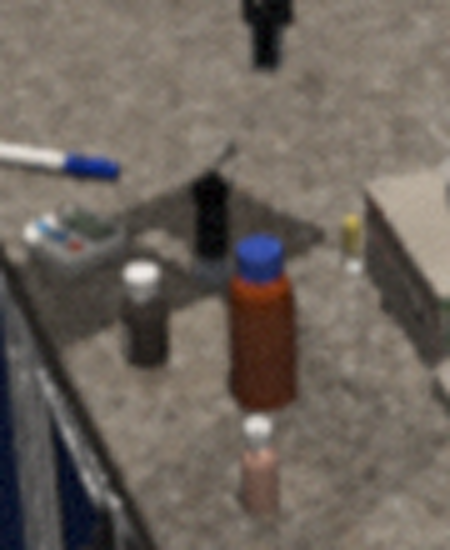

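View pics/w14.png

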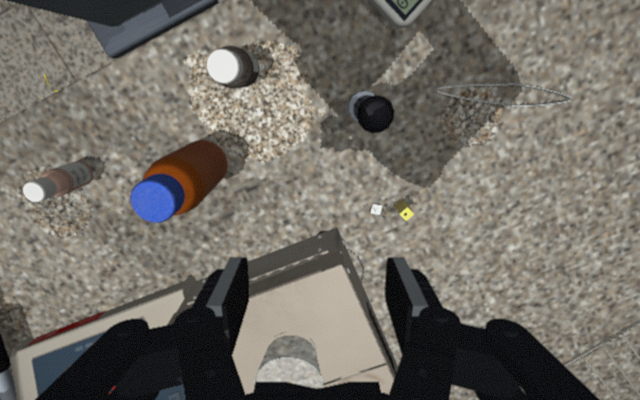

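Emit:
carry_out(series=[0,0,0,-0.62,-3.23,0,0,0,0,0,-0.62,-3.23,0,0,0,0,0,-0.62,-3.23,0,0,0,0,0,-0.62,-3.23,0,0,0,0,0,-0.62,-3.23,0,0,0,0,0,-0.62,-3.23,0,0,0,0,0,-0.62,-3.23,0,0,0,0,0,-0.62,-3.23,0,0,0,0,0,-0.62,-3.23,0,0,0,0,0,-0.62,-3.23,0,0])

```text
time: 22.67
tool_pos: [0.4833, -0.0056, 0.2076]
orientation: [-90.0, -0.0, 65.3]
contact_force: [-0.2, 0.4, 0.5]
finger_gap: -0.0004
```

Emit:
carry_out(series=[0,0,0,-0.62,-3.23,0,0,0,0,0,-0.62,-3.23,0,0,0,0,0,-0.62,-3.23,0,0,0,0,0,-0.62,-3.23,0,0,0,0,0,0,0,-3,0,0,0,0,0,0,-2,0,0,0,0,0,0,0,0,0,0,0,0,0,0,0])

```text
time: 23.33
tool_pos: [0.459, -0.1336, 0.1572]
orientation: [-89.9, -0.0, 65.2]
contact_force: [0.7, -1.2, 0.6]
finger_gap: -0.0001
```

```bash
python3 - <<'E'
from h import *
w=snap('wrist','w15'); print(env.observe()['tool_pos'])
E
```

```text
[ 0.45960881 -0.13374711  0.15805365]
```

View pics/w15.png

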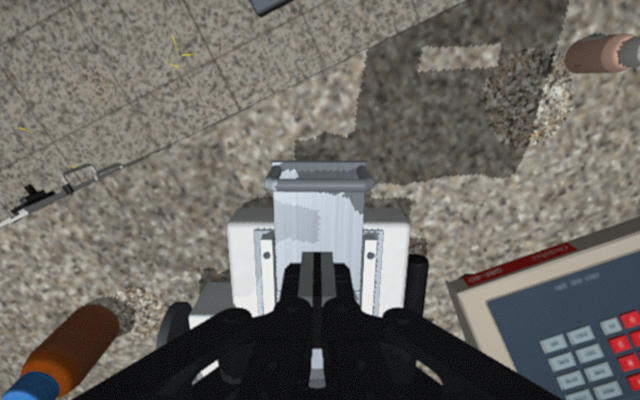

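```bash
python3 - <<'E'
from h import *
d=load('w15'); p=px(d,320,186); print(p, (np.array([.4593,-.1337])-p[:2])@[.9078,-.4195], (p[:2]-[.5193,-.1612])@[.9078,-.4195])
E
```

```text
[ 0.44009623 -0.12392783  0.09737477] 0.021532608082180122 -0.08753685808218013
```

Emit:
carry_out(series=[0,0,0,0,0,-2.4,0,0,0,0,0,0,-2.4,0,0,0,0,0,0,-2.2,0,0,0,0,0,0,-1.4,0,0,0,0,0,0,0,0,0,0,0,-0.36,0.17,0,0,0,0,0,-0.36,0.17,0,0,0,0,0,0,0,0,0])

```text
time: 24.05
tool_pos: [0.4521, -0.1307, 0.0747]
orientation: [-90.1, -0.0, 65.2]
contact_force: [-0.9, -0.4, 0.9]
finger_gap: -0.0003
```

Emit:
carry_out(series=[0,0,0,-0.18,0.08,0,0,0,0,0,-0.18,0.08,0,0,0,0,0,0,0,0,0])

```text
time: 24.3
tool_pos: [0.4518, -0.1307, 0.0749]
orientation: [-90.6, -0.0, 65.2]
contact_force: [14.8, -3.6, -6.7]
finger_gap: 0.0002
```

Emit:
carry_out(series=[0,0,0,0.6,-0.28,0,0,0,0,0,0.75,-0.34,0,0,0,0,0,0,0,0,0,0,0,0,0,0,3,0,0,0,0,0,0,4,0,0,0,0,0,0,4,0,0,0,0,0,0,4,0,0,0,0,0,3.5,2,0,0,0,0,0,3.5,0,0,0,0,0,0,3.5,0,0])

```text
time: 25.13
tool_pos: [0.4618, -0.0295, 0.2448]
orientation: [-90.1, -0.0, 65.1]
contact_force: [0.3, -0.4, -1.9]
finger_gap: 0.0
```

Emit:
carry_out(series=[0,0,0,0,3.5,0,0,0,0,0,0,3.5,0,0,0,0,0,0,0,0,0,0,0,0,0,0,0,0])

```text
time: 25.47
tool_pos: [0.4614, 0.0407, 0.2432]
orientation: [-90.0, 0.0, 65.4]
contact_force: [-0.3, -0.2, 0.6]
finger_gap: 0.0004
```

```bash
python3 - <<'E'
from h import *
d=snap('scene','s16');crop(d,220,120,420,320,'s16c',3); e=snap('side','e16');crop(e,290,170,410,290,'e16c',5)
a=load('s6')['frame'];b=d['frame']
def reg(u0,v0,u1,v1,a,b):
    A=cv2.cvtColor(a[v0:v1,u0:u1],6).astype(np.float32);B=cv2.cvtColor(b[v0:v1,u0:u1],6).astype(np.float32)
    return cv2.phaseCorrelate(A,B,cv2.createHanningWindow(A.shape[::-1],cv2.CV_32F))
print('pull',reg(280,215,310,255,a,b)); print(env.observe()['tool_pos'])
for n in('s16','e16'):
    q=cloud(load(n)); r=np.hypot(q[...,0]-.543,q[...,1]+.1725)
    print(n,np.median(q[(r<.007)][:,2]),np.median(q[(r>.014)&(r<.02)&(q[...,2]>.09)][:,2]))
E
```

```text
pull ((-0.25178537780666765, -0.10704756592570774), 0.7177718337376913)
[0.46161527 0.03903494 0.24315689]
s16 0.10071320753366964 0.09569930030700824
e16 0.09967852371532929 0.09440182536900502
```

View pics/s16c.png

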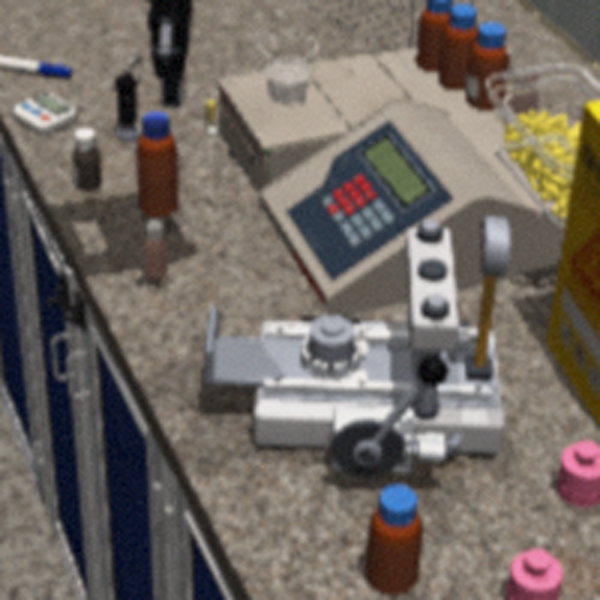

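View pics/e16c.png

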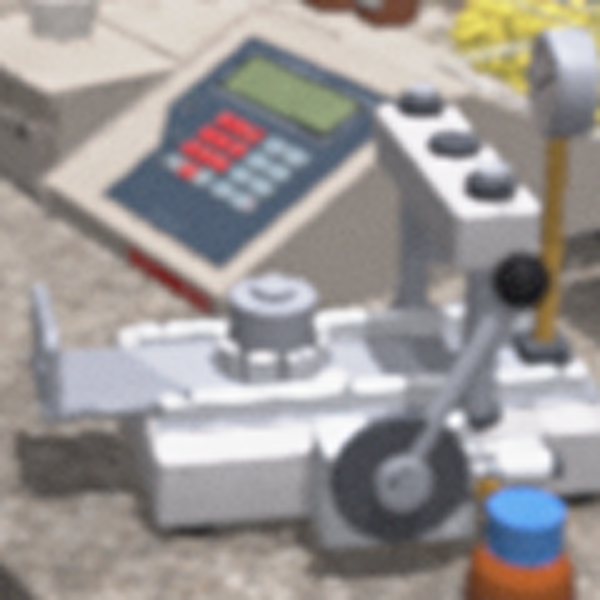

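All as wanted: lever in the notch, slide out at its stop, plunger home, die seated, punch and bottles upright, and the arm clear.

```bash
python3 -c "
from rig import env
print(env.job_done())"
```

```text
the job is handed in; nothing more can be done
None
```

The press is unloaded and the job is handed in, at about 25.5 s of the 72 s allowed. The arm was clear of everything.

**What I did**
- **Lever:** I pushed it past the detent into the float notch, up to its end stop. The tool read about 35 N there, under the 40 N limit for the arm and gripper body; the contact was with the fingers.
- **Slide:** I hooked the pull from behind and drew the slide out to its stop.
- **Plunger:** I pressed it down with the punch until the force rose to about 24 N with no further travel, then lifted the punch straight off.
- **Punch:** I stood it back upright on its old spot.

**Last checks**
- **Lever:** it stays leaning back in the notch.
- **Plunger:** the top of its head went from 110.2 mm to 101.3 mm above the worktop, about 5 mm above the die top, which fits the head being home.
- **Die, punch and bottles:** the die sits in its cradle. The punch stands within about 1.5 mm of where it was, and the bottles and vials are still standing.

**What did not go cleanly**
- **Slide moved while pressing:** the arm gave a little under load, and the die and slide moved about 1.6 mm inward with the punch. After standing the punch down I drew the slide out again until it met its stop at about 15 N. The pull's image position then matched the earlier one to within 0.3 px.
- **Punch centring:** the cameras disagreed by 1–3 mm on the plunger's middle. I used the wrist camera with a small correction from the other two, so the punch was centred to about 1–2 mm.
- **Press force:** it read only 2–4 N while the plunger moved, below the 6–9 N stated, probably because I read it during pauses.

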